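Fit the adapter plate of a battery tester and load it with packs

ROBOT

A 6-joint arm with a two-finger parallel gripper is mounted at the origin on the work surface. World frame = base frame: x ahead of the robot, y to its left, z up, the work surface at z = 0. Lengths are in mm, angles in rad, forces in N, time in s.
With the tool pointing down it reaches from about 400 to 925 mm from the base axis. Payload 12.5 kg.
Tool frame: the origin (TCP) lies between the finger pads; the fingertips stand 11 mm ahead of it and the grasp point (between the pads) lies 8 mm behind it; y points along the fingers, x is the direction in which the jaws open and shut, and the axes are right-handed (so a half turn about y gives the same grasp; the last joint's range is limited). The gripper opens to 95 mm and grips with 3 to 60 N. Pads are 20 mm wide; open, the fingers measure 119 mm over their backs; the gripper's body (75 mm by 180 mm) begins 59 mm behind the grasp point.
Start: joints at [-1.299, 0.491, 1.559, -0, 1.092, -0.106], TCP at [230.571, -580.932, 225.661] pointing down, gripper open.
Joint ranges: [-3.1, 3.1], [-0.84, 2.19], [0.05, 2.79], [-1.13, 4.28], [0.06, 2.93], [-2.69, 2.69]. Speed limits (rad/s): [2.22, 2.22, 2.79, 3.14, 3.14, 3.14].

INTERFACE

Orientations are given as [roll, pitch, yaw] about the fixed x, y, z axes, in that order (R = Rz(yaw) Ry(pitch) Rx(roll)).
In Python, from cell import env gives the robot as it stands.
- The arm moves only by the tool jog_arm, never from a script. Its argument "series" is a list of rows, each an object of numbers: "dx", "dy", "dz": the shift along the world's x, y, z in m; "rx", "ry", "rz": the turn, a rotation vector about the world's x, y, z in degrees; "gripper": the opening, from 0 (shut) to 1 (fully open). A call has 1 to 12 rows; each row shifts and turns the commanded pose from where the row before left it; what a row does not reach is not made up. A row lasts 1/10 s, in which the tool goes at most 50 mm and 8.59 degrees, less where a joint would pass 70% of its speed; a pose out of reach is approached as far as the arm can. A call is refused whole if a number of a shift passes 0.05 or a number of a turn 8.59, either way. A call with a gripper value outside its range is refused whole. The fingers move at their own pace and stop on an object; the grip force is fixed at half the most. Time passes only in rows, so rows that do not move let the fingers close. It gives the time, the measured TCP pose, the force and the opening at its end, in the units of the state.
- env.state(): the state, without advancing time (a new reading comes with each control period).
- env.read_camera(name): name is "side" or "top" or "wrist"; returns the picture (400x640x3 uint8, red, green, blue); there is no depth.
- env.camera_info(name): a dict with "camera_matrix" (3x3 intrinsics, pixels), "k1" (the pictures are not rectified: a ray, as slopes to the right and down, at radius r is drawn at 1 + k1 r^2 times it, then the intrinsics apply), "R" (3x3) and "t" (3): a world point X has camera coordinates R X + t; the wrist camera has in their place "mount" (4x4, takes a point from camera to tool coordinates, whose origin is the TCP and whose axes are the tool frame's). Camera axes: x right, y down, z forward; pixel columns grow to the right and rows downward; lengths in mm; the calibration is good to about 2 mm. A picture is of the moment at which its call begins: read the wrist's pose just before it. camera_info takes no time and is no camera call.
- env.job_done(): hands the job in, once; it reports no verdict.
The state is a dict: "t": time; "joints": joint angles; "qvel": joint speeds; "tau": joint torques, N m; "eef_pos": TCP position; "tcp_rot": TCP orientation; "ft_force": force on the tool from outside, world axes, zero at the start; "moment": the same for the moment, N m; "opening": opening from 0.0 (shut) to 1.0 (fully open).
Only numpy, scipy, OpenCV 4.12 (cv2) and the standard library are available. Lean on these libraries where they do the work, as an engineer would, in place of code of your own. Each camera call takes 0.05 s, during which the arm holds its last target.

TASK

Set up the battery tester: push the corner opposite the notch of the aluminium adapter plate, so that the plate slides round flat on the deck with its notched corner kept against the locating pin, until its back edge is square along the fence; then slide the contact head in until it bears on the plate's flange. Then load every battery pack lying on the bench into a bay of its own on the plate, flat, with its contact end pushed fully home against the contact bar, and last press the start button. If anything gets knocked out of place, put it right again; leave the meter, screwdriver and mug alone.

Things in the scene. Friction and masses are not known exactly. Their poses are not given: they have to be found in the camera images.
- tester: Battery tester fixed on the bench: dark grey, 284 mm (x) by 485 mm (y), blue ends, flat deck 34 mm above the bench. Origin: centre of its underside; x points to its back, away from the robot (within 0.1 rad), y to its left. A white housing 34 mm high runs along the deck's back; its front face at x = +107 mm is the fence. A display (14 mm high) lies at x = -82, y = +208 mm.
- pin (a point): Centre of the steel locating pin (diameter 14 mm, 26 mm high) where it meets the deck; fixed to the tester at x = -27, y = +157.5 mm. The plate's notch bears on it: the pin stops the plate from moving to plate -x and +y. When fitted, 1 mm is left between the plate's back edge and the fence.
- plate: Loose aluminium adapter plate on the deck, 0.7 kg, 8 mm thick, x = -12 to +133, y = -230 to +10 mm, with a notch (x below +7, y above -7 mm) cut from its near-left corner. Origin: on the underside, on the pin's axis when both notch faces touch the pin. Fitted, its axes are parallel to the tester's. It starts within 3 mm of the pin, swung 0.28 to 0.55 rad clockwise seen from above.
- push_corner (a point): Plate's far right corner, opposite the notch: x = +133, y = -230 mm, upper face. The right edge is bent up into a flange 28 mm high above the deck, y = -230 to -226. Pushing the flange square to its face (plate +y) near this end, x = 100 to 125, with about 2 to 6 N turns the plate anticlockwise about the pin; pushing here in plate +x draws the notch off the pin.
- head (a joint): Travel of the contact head in m: 0 fully back (to the right), grows as it slides along the tester's +y towards the plate, limit 0.115. It starts at 0 to 0.008 and meets the flange of a fitted plate at about 0.100. About 3 N of friction; it stays where it is left.
- head_face (a point): Middle of the contact face (the +y side, towards the plate) of the head, 12 mm above the deck. The head is a black block 60 mm (x) by 50 mm (y), top 32 mm above the deck. On it stands a grey grip rib, 46 mm long in x, 16 mm thick in y, from 32 to 66 mm above the deck, its middle 30 mm behind the face (towards -y) at the face's x.
- bay_1 (a point): Bay 1 of 4, counted from the left: middle of the bay's floor where it meets the contact bar; plate x = 125, y = -23 mm, 8 mm above the underside. The bay is 54 mm wide between 4 mm ribs 8 mm high (at plate x = 40 to 125), the last one bounded by the flange. The black contact bar behind all bays is 22 mm high above their floor, 8 mm thick.
- bay_2 (a point): Bay 2 of 4, counted from the left: middle of the bay's floor where it meets the contact bar; plate x = 125, y = -81 mm, 8 mm above the underside. The bay is 54 mm wide between 4 mm ribs 8 mm high (at plate x = 40 to 125), the last one bounded by the flange. The black contact bar behind all bays is 22 mm high above their floor, 8 mm thick.
- bay_3 (a point): Bay 3 of 4, counted from the left: middle of the bay's floor where it meets the contact bar; plate x = 125, y = -139 mm, 8 mm above the underside. The bay is 54 mm wide between 4 mm ribs 8 mm high (at plate x = 40 to 125), the last one bounded by the flange. The black contact bar behind all bays is 22 mm high above their floor, 8 mm thick.
- bay_4 (a point): Bay 4 of 4, counted from the left: middle of the bay's floor where it meets the contact bar; plate x = 125, y = -197 mm, 8 mm above the underside. The bay is 54 mm wide between 4 mm ribs 8 mm high (at plate x = 40 to 125), the last one bounded by the flange. The black contact bar behind all bays is 22 mm high above their floor, 8 mm thick.
- pack_1: Battery pack, white, 92 mm (x) by 46 mm (y) by 32 mm high, about 0.3 kg, on the bench left of the tester; absent (None) in some runs. Origin: centre of the underside; +x points to the contact end (black band, two brass strips), at the start away from the robot within 0.35 rad. On top a grey grip rib, 56 mm long (centre at x = -4), 16 mm thick in y, from 32 to 68 mm above the underside.
- pack_2: Battery pack, white, 92 mm (x) by 46 mm (y) by 32 mm high, about 0.3 kg, on the bench left of the tester; absent (None) in some runs. Origin: centre of the underside; +x points to the contact end (black band, two brass strips), at the start away from the robot within 0.35 rad. On top a grey grip rib, 56 mm long (centre at x = -4), 16 mm thick in y, from 32 to 68 mm above the underside.
- pack_3: Battery pack, white, 92 mm (x) by 46 mm (y) by 32 mm high, about 0.3 kg, on the bench left of the tester; absent (None) in some runs. Origin: centre of the underside; +x points to the contact end (black band, two brass strips), at the start away from the robot within 0.35 rad. On top a grey grip rib, 56 mm long (centre at x = -4), 16 mm thick in y, from 32 to 68 mm above the underside.
- pack_4: Battery pack, white, 92 mm (x) by 46 mm (y) by 32 mm high, about 0.3 kg, on the bench left of the tester; absent (None) in some runs. Origin: centre of the underside; +x points to the contact end (black band, two brass strips), at the start away from the robot within 0.35 rad. On top a grey grip rib, 56 mm long (centre at x = -4), 16 mm thick in y, from 32 to 68 mm above the underside.
- contacts_1 (a point): Middle of the lower edge of pack 1's contact end (pack x = +46 mm, underside).
- contacts_2 (a point): Middle of the lower edge of pack 2's contact end (pack x = +46 mm, underside).
- contacts_3 (a point): Middle of the lower edge of pack 3's contact end (pack x = +46 mm, underside).
- contacts_4 (a point): Middle of the lower edge of pack 4's contact end (pack x = +46 mm, underside).
- start (a joint): Travel of the white start button in m: 0 out, 0.006 fully pressed; a spring of 5 N returns it.
- start_top (a point): Centre of the top of the start button (radius 14 mm), on the deck left of the plate; pressed straight down.
- meter: Bystander: grey hand-held meter, 150 x 75 x 35 mm, on the bench to the right of the tester.
- driver: Bystander: screwdriver lying beyond the tester.
- mug: Bystander: white mug, 80 mm wide, 90 mm high, beyond the tester to the left.
Mind the look-alikes: they are no part of the job. What is shaped like the pack_4 but brown or turquoise is not meant.

How it is judged:
By the outcome, as a careful person would: the job done as asked, in the order asked, and still so for the second after the job is handed in, with the robot touching nothing.
Of pack_1, pack_2, pack_3, pack_4 only 2 to 4 are there at a start; the rules pass over those that are not, and their reading is None.
At some moment in a run one of pack_1, pack_2, pack_3, pack_4 may be knocked a few centimetres aside while the robot is not near it.
Once in a run the grip may slacken for a moment while it holds something.
It also fails if it takes over 210 s, if anything falls off the work surface, if the arm or the gripper's body presses on something with over 40 N, if the wrist force passes 120 N, or if a joint passes its speed limit or range.

## Working session

There is one attempt and no reset: what is moved stays moved. The work goes in short steps, Python scripts to look and compute and a tool call to move; the robot and the scene stay as the last step left them, time stands still between calls to the robot, and variables do not carry over. Pictures are saved under pics/ and viewed, and the job is handed in when it is done.

Besides the shell and the picture viewer there is one more tool, called after "Request:" by a JSON object that holds its "api" and its "payload". jog_arm: Moves the arm, as the interface text tells. Its arguments: {"type":"object","properties":{"series":{"type":"array"}},"required":["series"]}

```bash
ls; mkdir -p pics; cat > h.py <<'E'
import numpy as np, cv2
from cell import env
def snap(n,f):
    im=env.read_camera(n); cv2.imwrite('pics/'+f+'.png',im[:,:,::-1]); return im
def cam(n,st=None):
    c=env.camera_info(n); K=np.array(c['camera_matrix']);k1=c['k1']
    if 'mount' in c:
        from scipy.spatial.transform import Rotation as Ro
        st=st or env.state()
        T=np.eye(4);T[:3,:3]=Ro.from_euler('xyz',st['tcp_rot']).as_matrix();T[:3,3]=st['eef_pos']
        M=T@np.array(c['mount']); R=M[:3,:3].T; t=-R@M[:3,3]
    else: R=np.array(c['R']);t=np.array(c['t'])
    return K,k1,R,t
def ray(C,u,v):
    K,k1,R,t=C
    d=np.linalg.solve(K,[u,v,1.])[:2]; p=d.copy()
    for _ in range(30): p=d/(1+k1*(p@p))
    return -R.T@t, R.T@np.array([p[0],p[1],1])
def onz(C,u,v,z):
    o,d=ray(C,u,v); return o+d*(z-o[2])/d[2]
def proj(C,X):
    K,k1,R,t=C; c=R@np.asarray(X,float)+t; p=c[:2]/c[2]; p=p*(1+k1*(p@p)); return (K@[p[0],p[1],1])[:2]
E
python3 - <<'E'
from h import *
print(env.state())
for n in('top','side','wrist'):
    print(n,env.camera_info(n)); snap(n,n+'0')
E
```

```text
pics
{'t': 0.0, 'joints': array([-1.29861820e+00,  4.91585676e-01,  1.55945950e+00,  1.92836163e-05,
        1.09169549e+00, -1.05611443e-01]), 'qvel': array([-0.00135192,  0.00030963,  0.00083486, -0.00148892, -0.00069544,
        0.00029123]), 'tau': array([ 5.52676120e-04, -6.12654805e+01, -2.58188617e+01,  6.92570116e-02,
        4.82027710e-02, -9.38923426e-05]), 'eef_pos': array([ 230.49705335, -580.69202815,  225.04205398]), 'tcp_rot': array([-1.57065830e+00,  1.13982196e-03, -1.19301558e+00]), 'ft_force': array([-0.09841201, -0.16157368, -0.25676031]), 'moment': array([-0.00091216,  0.03750126,  0.00284003]), 'opening': 1.0025418382922127}
top {'camera_matrix': array([[434.66697553,   0.        , 314.45273735],
       [  0.        , 434.66697553, 205.49188492],
       [  0.        ,   0.        ,   1.        ]]), 'k1': -0.09260635133384706, 'R': array([[ 0.00546445, -0.99995482,  0.00777787],
       [-0.99459703, -0.00624118, -0.10362335],
       [ 0.10366721, -0.0071696 , -0.9945862 ]]), 't': array([ -12.0598678 ,  547.97488784, 1549.44924063])}
side {'camera_matrix': array(
[... 244 characters left out ...]
3156, -0.72481946, -0.68497128],
       [ 0.08733927,  0.67950722, -0.72845164]]), 't': array([-535.56590178,  102.9601716 , 1727.17192818])}
wrist {'camera_matrix': array([[296.79953472,   0.        , 318.32875346],
       [  0.        , 296.79953472, 198.10945745],
       [  0.        ,   0.        ,   1.        ]]), 'k1': -0.028740652095894603, 'mount': array([[ 9.99998141e-01, -4.91561810e-04, -1.86443090e-03,
         1.27266459e+00],
       [ 1.67343864e-03, -2.59059283e-01,  9.65859973e-01,
        -1.58454887e+02],
       [-9.57778009e-04, -9.65861298e-01, -2.59057979e-01,
         7.24178471e+01],
       [ 0.00000000e+00,  0.00000000e+00,  0.00000000e+00,
         1.00000000e+00]])}
```

View pics/top0.png

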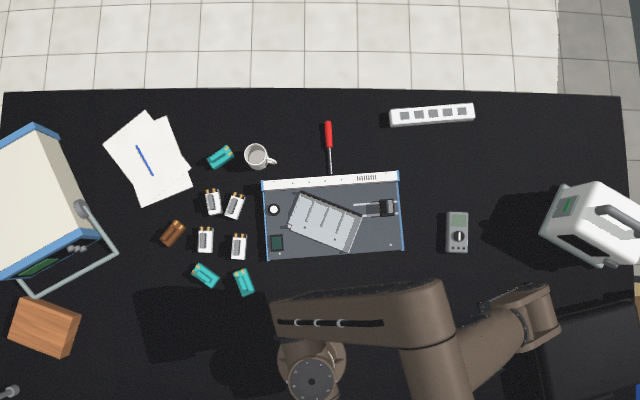

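View pics/side0.png

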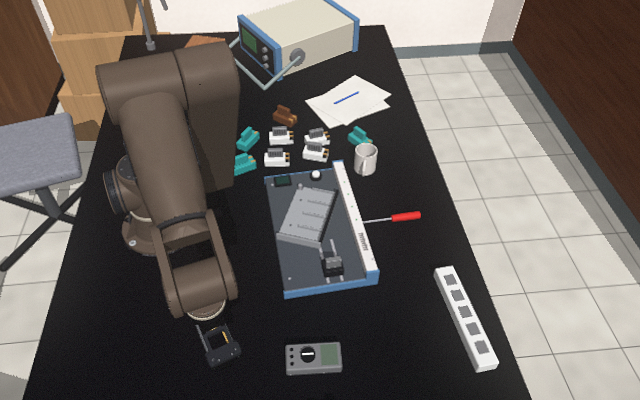

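View pics/wrist0.png

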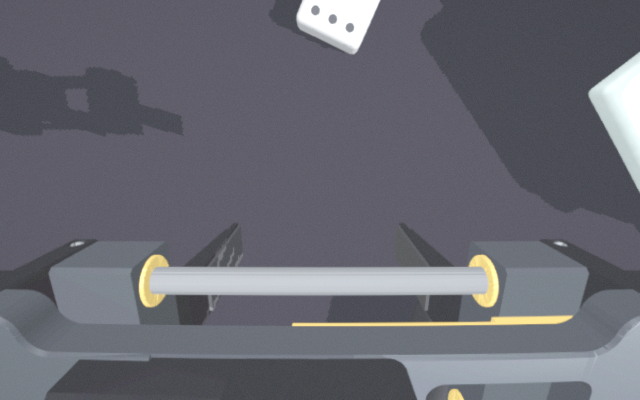

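```bash
python3 - <<'E'
import cv2
im=cv2.imread('pics/top0.png')
cv2.imwrite('pics/top0t.png',cv2.resize(im[165:270,250:415],None,fx=4.8,fy=4.8,interpolation=cv2.INTER_CUBIC))
cv2.imwrite('pics/top0p.png',cv2.resize(im[135:305,150:290],None,fx=3.5,fy=3.5,interpolation=cv2.INTER_CUBIC))
im=cv2.imread('pics/side0.png')
cv2.imwrite('pics/side0t.png',cv2.resize(im[155:305,255:385],None,fx=4,fy=4,interpolation=cv2.INTER_CUBIC))
E
```

```text
(no output)
```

View pics/top0t.png

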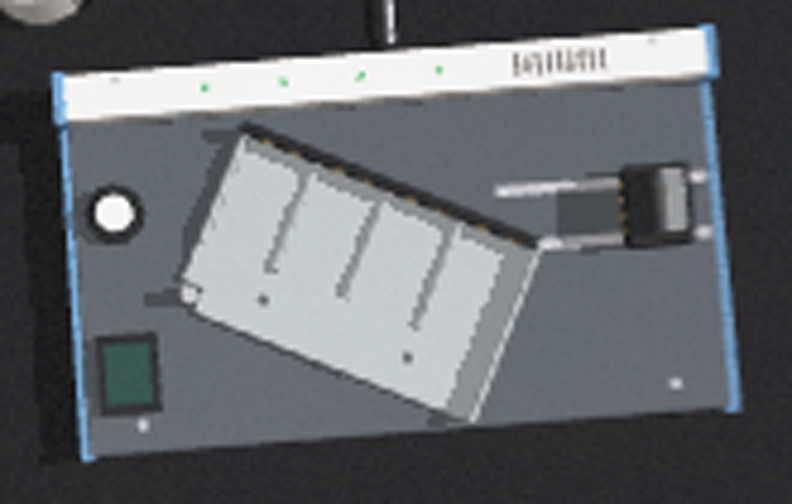

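View pics/top0p.png

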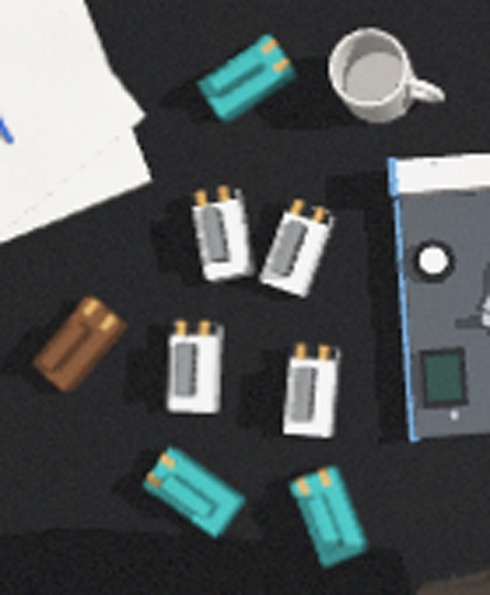

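View pics/side0t.png

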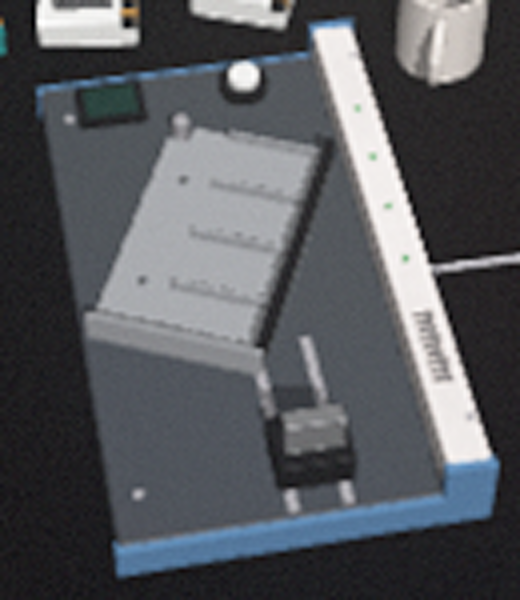

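```bash
python3 - <<'E'
from h import *
C=cam('top')
S=cam('side')
def T(x,y,z): return onz(C,250+x/4.8,165+y/4.8,z).round(1)
def P(x,y,z): return onz(C,150+x/3.5,135+y/3.5,z).round(1)
def Q(x,y,z): return onz(S,255+x/4,155+y/4,z).round(1)
print('front L',T(88,460,34),Q(42,95,34));print('front R',T(738,410,34),Q(120,550,34))
print('back L',T(57,75,68),Q(350,20,68));print('back R',T(712,30,68),Q(495,460,68))
print('pin top',T(190,292,60),Q(180,118,60))
print('plate far left',T(243,128,64),'far right bar', T(535,245,64)); print('flange top near',T(475,415,62),'far',T(540,248,62),Q(90,318,62),Q(265,350,62))
print('start',T(114,212,45)); print('rib',T(675,205,100),Q(315,430,100))
for n,a in dict(A=(210,235),B=(290,250),C=(186,370),D=(303,392)).items(): print(n,P(*a,68))
E
```

```text
front L [347.4 155.   34. ] [356.1 143.1  34. ]
front R [ 386.8 -331.4   34. ] [ 394.2 -333.5   34. ]
back L [631.8 179.3  68. ] [636.5 176.6  68. ]
back R [ 669.3 -308.9   68. ] [ 675.8 -307.    68. ]
pin top [471.8  79.   60. ] [474.   77.1  60. ]
plate far left [593.5  40.9  64. ] far right bar [ 507.8 -175.5   64. ]
flange top near [ 382.5 -131.    62. ] far [ 505.7 -179.4   62. ] [ 384.4 -136.9   62. ] [ 518.2 -182.8   62. ]
start [532.1 137.3  45. ]
rib [ 534.5 -273.3  100. ] [ 542.3 -288.9  100. ]
A [553.6 362.8  68. ]
B [538.8 280.6  68. ]
C [416.6 383.2  68. ]
D [395.6 264.2  68. ]
```

Request:
{"api": "jog_arm", "payload": {"series": [{"dx":0.025,"dy":0.045,"dz":0.012,"rz":-1.7},{"dx":0.025,"dy":0.045,"dz":0.012,"rz":-1.7},{"dx":0.025,"dy":0.045,"dz":0.012,"rz":-1.7},{"dx":0.025,"dy":0.045,"dz":0.012,"rz":-1.7},{"dx":0.025,"dy":0.045,"dz":0.012,"rz":-1.7},{"dx":0.025,"dy":0.045,"dz":0.012,"rz":-1.7},{"dx":0.025,"dy":0.045,"dz":0.012,"rz":-1.7},{"dx":0.025,"dy":0.045,"dz":0.012,"rz":-1.7},{"dx":0.025,"dy":0.045,"dz":0.012,"rz":-1.7},{"dx":0.015,"dy":0.045,"dz":0.012,"rz":-1.7},{"gripper":0},{"gripper":0}]}}

```text
$.series[0]: bad value
```

```bash
python3 - <<'E'
from h import *
s=env.state(); print(s['t'],s['eef_pos'],s['tcp_rot'],s['qvel'].round(3)); snap('wrist','w1')
import pickle; pickle.dump((s['eef_pos'],s['tcp_rot']),open('w1.pkl','wb'))
E
```

```text
0.15 [ 230.5269009  -580.75379523  225.19137093] [-1.57070190e+00  8.40309118e-04 -1.19301745e+00] [-0.    -0.     0.     0.002 -0.003 -0.001]
```

View pics/w1.png

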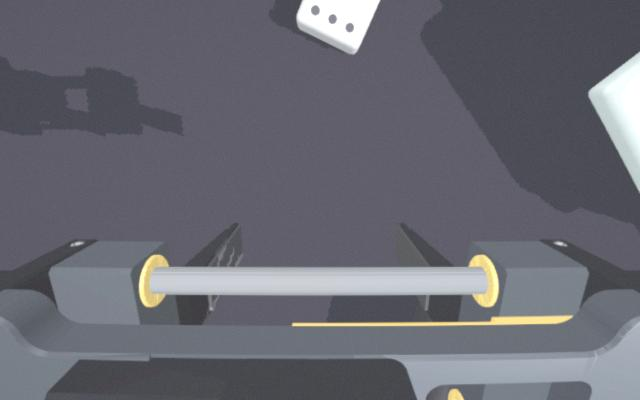

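Request:
{"api": "jog_arm", "payload": {"series": [{"dx":0.025,"dy":0.045,"dz":0.012,"rx":0,"ry":0,"rz":-1.7,"gripper":0},{"dx":0.025,"dy":0.045,"dz":0.012,"rx":0,"ry":0,"rz":-1.7,"gripper":0},{"dx":0.025,"dy":0.045,"dz":0.012,"rx":0,"ry":0,"rz":-1.7,"gripper":0},{"dx":0.025,"dy":0.045,"dz":0.012,"rx":0,"ry":0,"rz":-1.7,"gripper":0},{"dx":0.025,"dy":0.045,"dz":0.012,"rx":0,"ry":0,"rz":-1.7,"gripper":0},{"dx":0.025,"dy":0.045,"dz":0.012,"rx":0,"ry":0,"rz":-1.7,"gripper":0},{"dx":0.025,"dy":0.045,"dz":0.012,"rx":0,"ry":0,"rz":-1.7,"gripper":0},{"dx":0.025,"dy":0.045,"dz":0.012,"rx":0,"ry":0,"rz":-1.7,"gripper":0},{"dx":0.025,"dy":0.045,"dz":0.012,"rx":0,"ry":0,"rz":-1.7,"gripper":0},{"dx":0.015,"dy":0.045,"dz":0.012,"rx":0,"ry":0,"rz":-1.7,"gripper":0}]}}

```text
t: 1.2
eef_pos: [459.3, -151.0, 340.2]
tcp_rot: [-1.571, -0.0, -1.491]
ft_force: [0.5, 0.1, -0.5]
opening: 0.218
```

```bash
cat > look.py <<'E'
import sys
from h import *
import pickle
f=sys.argv[1]; n=sys.argv[2] if len(sys.argv)>2 else 'wrist'
s=env.state(); print(round(s['t'],2),s['eef_pos'].round(1),s['tcp_rot'].round(4),'F',s['ft_force'].round(1),'op',round(s['opening'],3),'qv',abs(s['qvel']).max().round(3)); snap(n,f)
pickle.dump(s,open(f+'.pkl','wb'))
E
python3 look.py w1
```

```text
1.2 [ 459.3 -151.   340.2] [-1.5707e+00 -1.0000e-04 -1.4909e+00] F [ 0.5  0.1 -0.5] op 0.218 qv 1.257
```

View pics/w1.png

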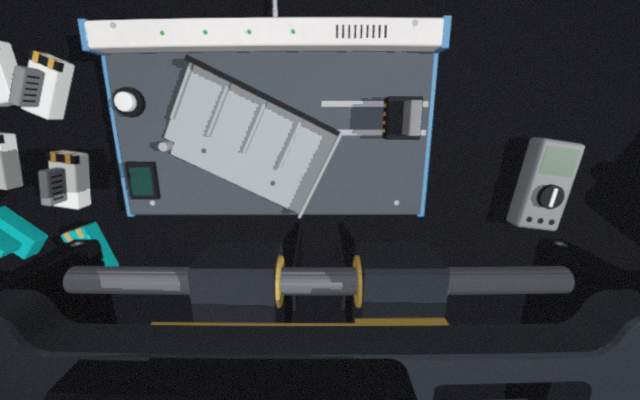

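Request:
{"api": "jog_arm", "payload": {"series": [{"dx":0,"dy":0,"dz":0,"rx":0,"ry":0,"rz":0,"gripper":0},{"dx":0,"dy":0,"dz":0,"rx":0,"ry":0,"rz":0,"gripper":0},{"dx":0,"dy":0,"dz":0,"rx":0,"ry":0,"rz":0,"gripper":0}]}}

```text
t: 1.55
eef_pos: [458.0, -153.8, 339.4]
tcp_rot: [-1.572, 0.0, -1.491]
ft_force: [-0.4, 0.9, -0.7]
opening: -0.001
```

```bash
python3 look.py w2; python3 -c "
import cv2
im=cv2.imread('pics/w2.png'); cv2.imwrite('pics/w2c.png',cv2.resize(im[0:230,70:470],None,fx=2,fy=2,interpolation=cv2.INTER_CUBIC))"
```

```text
1.55 [ 458.  -153.8  339.4] [-1.5716e+00  2.0000e-04 -1.4909e+00] F [-0.4  0.9 -0.7] op -0.001 qv 0.009
```

View pics/w2c.png

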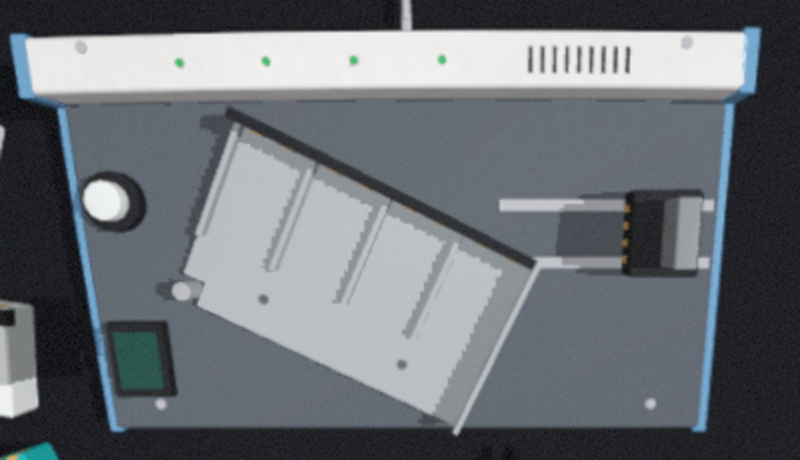

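```bash
cat > m.py <<'E'
from h import *
import pickle
def W(f,x,y,z,sx=2,ox=70,oy=0):
    C=cam('wrist',pickle.load(open(f+'.pkl','rb'))); return onz(C,ox+x/sx,oy+y/sx,z).round(1)
E
python3 - <<'E'
from m import *
w=lambda x,y,z:W('w2',x,y,z)
for n,a in dict(fl=(113,430,34),fr=(703,430,34),pin=(181,290,60),fenceL=(32,97,68),fenceR=(741,91,68),flnear=(457,432,62),flfar=(540,262,62),barL=(230,108,64),barR=(535,266,64),rib=(690,232,100),start=(106,201,45), ribf=(690,193,100),ribn=(687,270,100)).items(): print(n,w(*a))
E
```

```text
fl [351.7 158.   34. ]
fr [ 390.8 -330.2   34. ]
pin [475.4  80.1  60. ]
fenceL [599.3 172.3  68. ]
fenceR [ 637.9 -303.2   68. ]
flnear [ 382.6 -129.5   62. ]
flfar [ 515.6 -180.9   62. ]
barL [601.4  38.3  64. ]
barR [ 512.6 -177.5   64. ]
rib [ 543.8 -273.4  100. ]
start [534.8 140.8  45. ]
ribf [ 567.7 -269.6  100. ]
ribn [ 519.6 -275.3  100. ]
```

```bash
python3 - <<'E'
from h import *
P=np.array([473.8,80.2])
def R(a): return np.array([[np.cos(a),-np.sin(a)],[np.sin(a),np.cos(a)]])
print('appr',P+R(-.369)@[108,-268])
for th in np.linspace(-.369,.0805,10): print(th.round(3),(P+R(th)@[108,-242]).round(1))
E
```

```text
appr [ 477.86733382 -208.7142724 ]
-0.369 [ 487.2 -184.5]
-0.319 [ 500.4 -183.5]
-0.269 [ 513.6 -181.8]
-0.219 [ 526.6 -179.5]
-0.169 [ 539.5 -176.5]
-0.119 [ 552.2 -172.9]
-0.069 [ 564.8 -168.7]
-0.019 [ 577.1 -163.8]
0.031 [ 589.1 -158.4]
0.08 [ 600.9 -152.3]
```

Request:
{"api": "jog_arm", "payload": {"series": [{"dx":0.004,"dy":-0.008,"dz":-0.03,"rx":0,"ry":0,"rz":-3.7,"gripper":0},{"dx":0.004,"dy":-0.008,"dz":-0.035,"rx":0,"ry":0,"rz":-3.7,"gripper":0},{"dx":0.004,"dy":-0.008,"dz":-0.035,"rx":0,"ry":0,"rz":-3.7,"gripper":0},{"dx":0.004,"dy":-0.008,"dz":-0.035,"rx":0,"ry":0,"rz":-3.7,"gripper":0},{"dx":0.004,"dy":-0.008,"dz":-0.035,"rx":0,"ry":0,"rz":-3.7,"gripper":0},{"dx":0.004,"dy":-0.008,"dz":-0.035,"rx":0,"ry":0,"rz":-3.7,"gripper":0},{"dx":0.004,"dy":-0.008,"dz":-0.035,"rx":0,"ry":0,"rz":-3.5,"gripper":0},{"dx":0,"dy":0,"dz":0,"rx":0,"ry":0,"rz":0,"gripper":0},{"dx":0,"dy":0,"dz":0,"rx":0,"ry":0,"rz":0,"gripper":0},{"dx":0,"dy":0,"dz":0,"rx":0,"ry":0,"rz":0,"gripper":0}]}}

```text
t: 2.6
eef_pos: [486.7, -209.3, 101.4]
tcp_rot: [-1.569, -0.0, -1.937]
ft_force: [-0.4, -0.5, 0.0]
opening: 0.001
```

```bash
python3 look.py w3
```

```text
2.6 [ 486.7 -209.3  101.4] [-1.5689e+00 -4.0000e-04 -1.9375e+00] F [-0.4 -0.5  0. ] op 0.001 qv 0.012
```

View pics/w3.png

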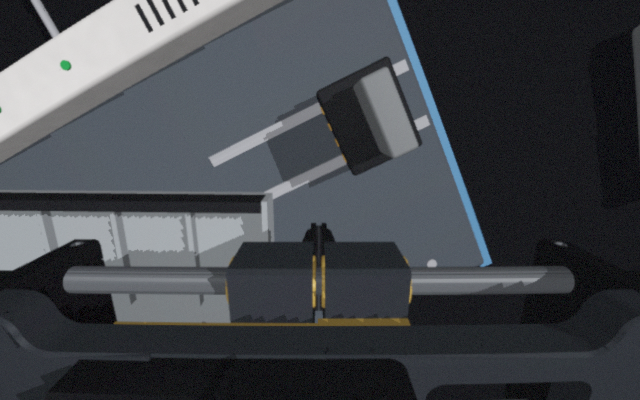

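```bash
python3 - <<'E'
from m import *
p=W('w3',272,199,62,1,0,0); print(p)
th=-.369
d=p[:2]-np.array([486.7,-209.3]); c,s=np.cos(th),np.sin(th)
print('corner in tool-centred plate axes',d@[c,s],d@[-s,c])
E
```

```text
[ 516.1 -187.1   62. ]
corner in tool-centred plate axes 19.413880835466102 31.309762549504025
```

Request:
{"api": "jog_arm", "payload": {"series": [{"dx":0.002,"dy":-0.001,"dz":-0.03,"rx":0,"ry":0,"rz":0,"gripper":0},{"dx":0.001,"dy":0,"dz":-0.02,"rx":0,"ry":0,"rz":0,"gripper":0},{"dx":0,"dy":0,"dz":0,"rx":0,"ry":0,"rz":0,"gripper":0},{"dx":0.002,"dy":0.005,"dz":0,"rx":0,"ry":0,"rz":0,"gripper":0},{"dx":0.002,"dy":0.005,"dz":0,"rx":0,"ry":0,"rz":0,"gripper":0},{"dx":0.001,"dy":0.003,"dz":0,"rx":0,"ry":0,"rz":0,"gripper":0},{"dx":0,"dy":0,"dz":0,"rx":0,"ry":0,"rz":0,"gripper":0},{"dx":0,"dy":0,"dz":0,"rx":0,"ry":0,"rz":0,"gripper":0}]}}

```text
t: 3.45
eef_pos: [494.6, -196.7, 50.3]
tcp_rot: [-1.57, -0.0, -1.938]
ft_force: [1.2, -0.2, 0.5]
opening: 0.0
```

```bash
python3 look.py w4;python3 - <<'E'
from h import *
P=np.array([473.8,80.2])
def R(a): return np.array([[np.cos(a),-np.sin(a)],[np.sin(a),np.cos(a)]])
n=20;pr=None
for i,th in enumerate(np.linspace(-.369,.0805,n+1)):
    q=P+R(th)@[117-12*i/n,-242]
    print(i,th.round(3),q.round(1),None if pr is None else (q-pr).round(1)); pr=q
E
```

```text
3.45 [ 494.6 -196.7   50.3] [-1.5701e+00 -2.0000e-04 -1.9378e+00] F [ 1.2 -0.2  0.5] op 0.0 qv 0.006
0 -0.369 [ 495.6 -187.7] None
1 -0.347 [ 501.1 -186.9] [5.5 0.8]
2 -0.324 [ 506.5 -186.1] [5.4 0.9]
3 -0.302 [ 511.9 -185.1] [5.4 1. ]
4 -0.279 [ 517.3 -184. ] [5.4 1.1]
5 -0.257 [ 522.6 -182.8] [5.3 1.2]
6 -0.234 [ 528.  -181.5] [5.3 1.3]
7 -0.212 [ 533.2 -180.1] [5.3 1.4]
8 -0.189 [ 538.5 -178.6] [5.2 1.5]
9 -0.167 [ 543.7 -177. ] [5.2 1.6]
10 -0.144 [ 548.9 -175.2] [5.2 1.7]
11 -0.122 [ 554.  -173.4] [5.1 1.8]
12 -0.099 [ 559.1 -171.5] [5.1 1.9]
13 -0.077 [ 564.1 -169.5] [5. 2.]
14 -0.054 [ 569.1 -167.3] [5.  2.1]
15 -0.032 [ 574.  -165.1] [4.9 2.2]
16 -0.009 [ 578.9 -162.8] [4.9 2.3]
17 0.013 [ 583.8 -160.4] [4.8 2.4]
18 0.036 [ 588.5 -157.9] [4.8 2.5]
19 0.058 [ 593.3 -155.3] [4.7 2.6]
20 0.08 [ 597.9 -152.6] [4.7 2.7]
```

View pics/w4.png

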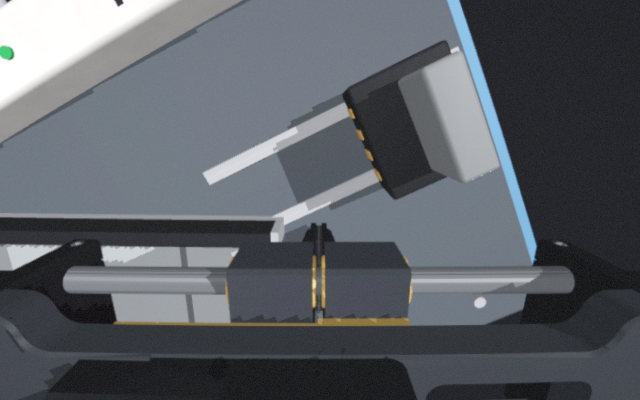

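Request:
{"api": "jog_arm", "payload": {"series": [{"dx":0.002,"dy":0.005,"dz":0,"rx":0,"ry":0,"rz":0,"gripper":0},{"dx":0.001,"dy":0.003,"dz":0,"rx":0,"ry":0,"rz":0,"gripper":0},{"dx":0.0055,"dy":0.001,"dz":0,"rx":0,"ry":0,"rz":1.3,"gripper":0},{"dx":0.0055,"dy":0.001,"dz":0,"rx":0,"ry":0,"rz":1.3,"gripper":0},{"dx":0.0055,"dy":0.001,"dz":0,"rx":0,"ry":0,"rz":1.3,"gripper":0},{"dx":0.0055,"dy":0.001,"dz":0,"rx":0,"ry":0,"rz":1.3,"gripper":0}]}}

```text
t: 4.1
eef_pos: [519.8, -184.9, 49.7]
tcp_rot: [-1.571, -0.0, -1.845]
ft_force: [-1.8, -2.4, 0.3]
opening: 0.007
```

```bash
python3 look.py w5;python3 look.py t5 top;  python3 -c "
import cv2
im=cv2.imread('pics/t5.png'); cv2.imwrite('pics/t5c.png',cv2.resize(im[165:270,150:415],None,fx=3,fy=3,interpolation=cv2.INTER_CUBIC))"
```

```text
4.1 [ 519.8 -184.9   49.7] [-1.5710e+00 -3.0000e-04 -1.8454e+00] F [-1.8 -2.4  0.3] op 0.007 qv 0.164
4.15 [ 520.6 -184.9   49.8] [-1.5701e+00 -3.0000e-04 -1.8441e+00] F [-0.1 -1.5  0.1] op 0.004 qv 0.036
```

View pics/w5.png

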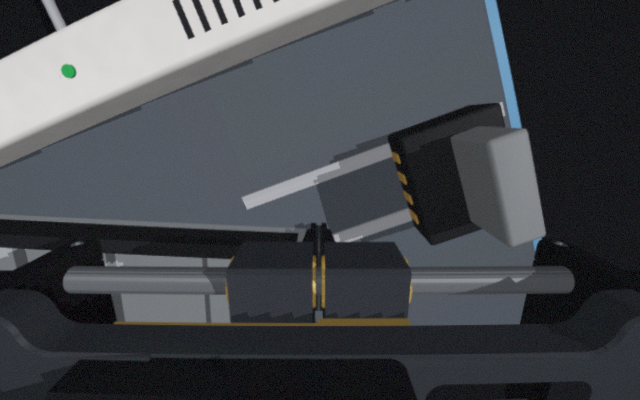

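View pics/t5c.png

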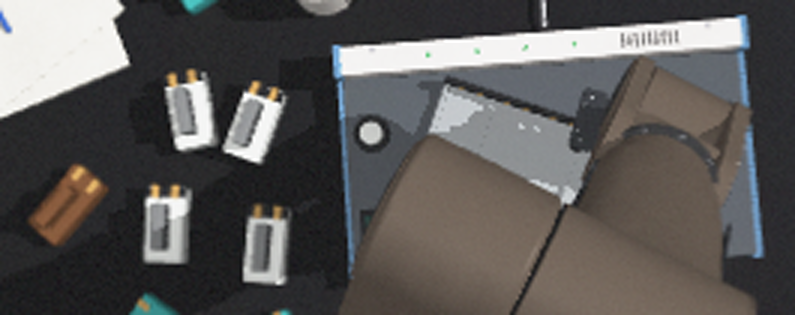

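```bash
python3 - <<'E'
from m import *
for f,pts in (('w4',[(5,217),(270,217)]),('w5',[(5,216),(270,227)])):
    a,b=[W(f,*p,64,1,0,0) for p in pts]; d=a-b; print(f,a,b,np.arctan2(-d[0],d[1]))
C=cam('top')
a=onz(C,150+447/3,165+80/3,64);b=onz(C,150+570/3,165+124/3,64);print(a,b,np.arctan2(-(a-b)[0],(a-b)[1]))
E
python3 -c "
import cv2
im=cv2.imread('pics/w5.png'); cv2.imwrite('pics/w5c.png',cv2.resize(im[180:260,0:400],None,fx=2,fy=2,interpolation=cv2.INTER_CUBIC))"
```

```text
w4 [576.5 -50.3  64. ] [ 525.8 -183.1   64. ] -0.3646989664027539
w5 [588.4 -32.5  64. ] [ 544.6 -166.9   64. ] -0.3150392457653193
[593.47258272  46.69108863  64.        ] [541.90330128 -99.30473495  64.        ] -0.3395444081708346
```

View pics/w5c.png

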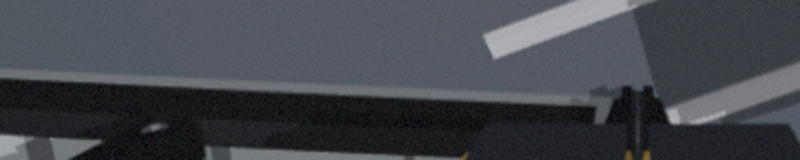

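Request:
{"api": "jog_arm", "payload": {"series": [{"dx":0,"dy":0.003,"dz":0,"rx":0,"ry":0,"rz":0,"gripper":0},{"dx":0,"dy":0.003,"dz":0,"rx":0,"ry":0,"rz":0,"gripper":0},{"dx":0.004,"dy":0.0012,"dz":0,"rx":0,"ry":0,"rz":1.2,"gripper":0},{"dx":0.0045,"dy":0.0013,"dz":0,"rx":0,"ry":0,"rz":1.2,"gripper":0},{"dx":0.005,"dy":0.0014,"dz":0,"rx":0,"ry":0,"rz":1.2,"gripper":0},{"dx":0.005,"dy":0.0015,"dz":0,"rx":0,"ry":0,"rz":1.2,"gripper":0},{"dx":0.005,"dy":0.0016,"dz":0,"rx":0,"ry":0,"rz":1.2,"gripper":0},{"dx":0.005,"dy":0.0017,"dz":0,"rx":0,"ry":0,"rz":1.2,"gripper":0}]}}

```text
t: 5.0
eef_pos: [552.7, -175.5, 51.7]
tcp_rot: [-1.557, -0.007, -1.722]
ft_force: [9.8, -33.5, -0.9]
opening: 0.006
```

```bash
python3 look.py w6; python3 look.py t6 top; python3 -c "
import cv2
im=cv2.imread('pics/t6.png'); cv2.imwrite('pics/t6c.png',cv2.resize(im[165:270,150:415],None,fx=3,fy=3,interpolation=cv2.INTER_CUBIC))"
```

```text
5.0 [ 552.7 -175.5   51.7] [-1.5573 -0.0068 -1.722 ] F [  9.8 -33.5  -0.9] op 0.006 qv 0.146
5.05 [ 553.3 -175.3   51.7] [-1.5568 -0.0067 -1.7206] F [ 10.3 -32.8  -0.6] op 0.005 qv 0.026
```

View pics/w6.png

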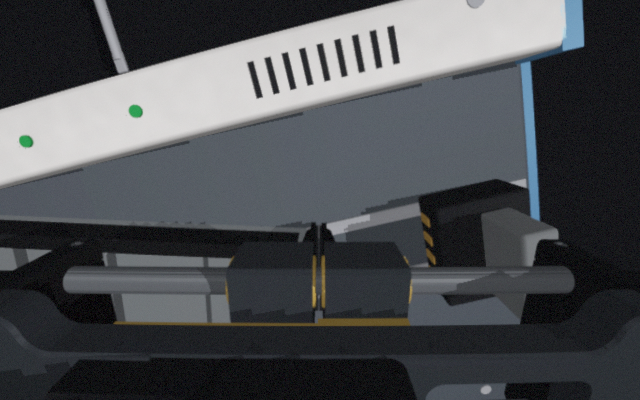

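View pics/t6c.png

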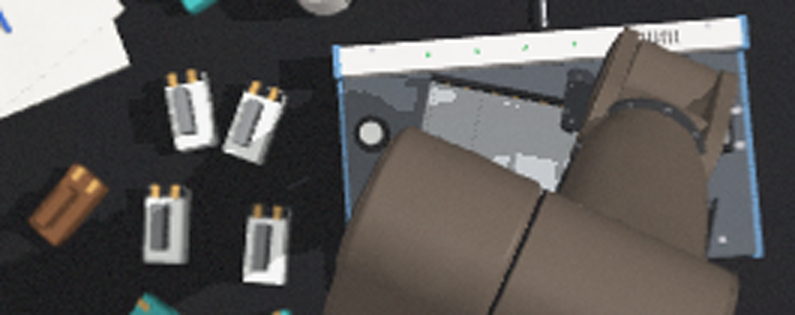

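Request:
{"api": "jog_arm", "payload": {"series": [{"dx":-0.001,"dy":-0.004,"dz":0,"rx":0,"ry":0,"rz":0,"gripper":0},{"dx":-0.001,"dy":-0.004,"dz":0,"rx":0,"ry":0,"rz":0,"gripper":0},{"dx":0,"dy":0,"dz":0,"rx":0,"ry":0,"rz":0,"gripper":0},{"dx":0,"dy":0,"dz":0,"rx":0,"ry":0,"rz":0,"gripper":0}]}}

```text
t: 5.5
eef_pos: [545.6, -177.7, 49.7]
tcp_rot: [-1.571, 0.0, -1.722]
ft_force: [0.5, 0.7, -0.5]
opening: 0.005
```

```bash
python3 look.py w7;  python3 -c "
import cv2
im=cv2.imread('pics/w7.png'); cv2.imwrite('pics/w7c.png',cv2.resize(im[170:260,0:400],None,fx=2,fy=2,interpolation=cv2.INTER_CUBIC))"
```

```text
5.5 [ 545.6 -177.7   49.7] [-1.5715e+00  3.0000e-04 -1.7220e+00] F [ 0.5  0.7 -0.5] op 0.005 qv 0.005
```

View pics/w7c.png

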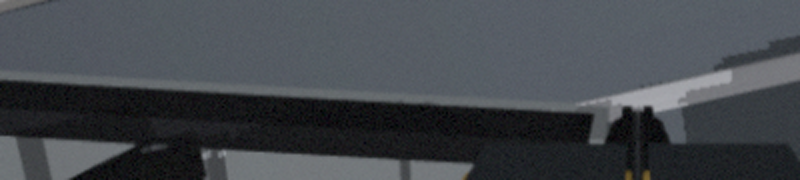

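```bash
python3 - <<'E'
from m import *
a,b=[W('w7',*p,62,1,0,0) for p in [(2,208.5),(290,223)]]; d=a-b; th=np.arctan2(-d[0],d[1]);print(a,b,th)
c=W('w7',303,223,62,1,0,0)  # flange far corner top right
print(c); e=np.array([545.6,-177.7])-c[:2]; print('tcp rel corner plate',e@[np.cos(th),np.sin(th)],e@[-np.sin(th),np.cos(th)])
R=np.array([[np.cos(th),-np.sin(th)],[np.sin(th),np.cos(th)]])
print('plate origin',c[:2]-R@[133,-230])
E
```

```text
[598.7 -15.8  62. ] [ 567.8 -167.1   62. ] -0.20145954560418036
[ 566.8 -173.8   62. ]
tcp rel corner plate -19.990853697213897 -8.063235607160847
plate origin [482.5127508   78.16162331]
```

Request:
{"api": "jog_arm", "payload": {"series": [{"dx":-0.003,"dy":-0.01,"dz":0.005,"rx":0,"ry":0,"rz":0,"gripper":0},{"dx":-0.003,"dy":0,"dz":0.045,"rx":0,"ry":0,"rz":0,"gripper":0},{"dx":-0.01,"dy":0.0,"dz":0.045,"rx":0,"ry":0,"rz":0,"gripper":0},{"dx":-0.02,"dy":0.02,"dz":0.045,"rx":0,"ry":0,"rz":4,"gripper":0},{"dx":-0.02,"dy":0.02,"dz":0.045,"rx":0,"ry":0,"rz":4,"gripper":0},{"dx":-0.02,"dy":0.02,"dz":0.03,"rx":0,"ry":0,"rz":4,"gripper":0},{"dx":0,"dy":0,"dz":0,"rx":0,"ry":0,"rz":0,"gripper":0},{"dx":0,"dy":0,"dz":0,"rx":0,"ry":0,"rz":0,"gripper":0},{"dx":0,"dy":0,"dz":0,"rx":0,"ry":0,"rz":0,"gripper":0}]}}

```text
t: 6.45
eef_pos: [472.3, -130.9, 258.7]
tcp_rot: [-1.572, 0.0, -1.513]
ft_force: [0.3, -0.1, -0.7]
opening: 0.004
```

```bash
python3 look.py w8;  python3 -c "
import cv2
im=cv2.imread('pics/w8.png'); cv2.imwrite('pics/w8c.png',cv2.resize(im[0:230,0:400],None,fx=2,fy=2,interpolation=cv2.INTER_CUBIC))"
```

```text
6.45 [ 472.3 -130.9  258.7] [-1.5719e+00  4.0000e-04 -1.5133e+00] F [ 0.3 -0.1 -0.7] op 0.004 qv 0.019
```

View pics/w8c.png

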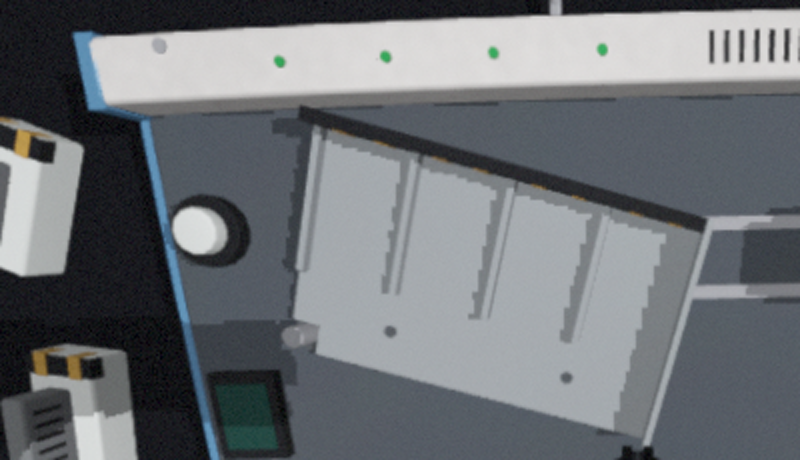

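```bash
cat > plate.py <<'E'
from m import *
O=np.array([513.3,-74.5]);TY=.0805
def RR(a): return np.array([[np.cos(a),-np.sin(a)],[np.sin(a),np.cos(a)]])
def rep(f,far,near,barL,ox,pin=None,sx=2,oy=0):
    w=lambda p,z:W(f,*p,z,sx,ox,oy)[:2]
    F,N,B=w(far,62),w(near,62),w(barL,64)
    th=np.arctan2((F-N)[1],(F-N)[0]); d=F-B; th2=np.arctan2(d[0],-d[1])
    print('F',F,'N',N,'B',B,'len',np.linalg.norm(F-N),np.linalg.norm(d),'th',th,th2)
    t=(th+2*th2)/3
    for nm,p,q in(('F',F,[133,-230]),('N',N,[-12,-230]),('B',B,[133,10])): print('origin from',nm,(p-RR(t)@q).round(1))
    if pin: print('pin',w(pin,60))
E
python3 - <<'E'
from plate import *
rep('w8',(709,222),(645,443),(305,107),0,(293,336))
rep('w2',(540,262),(457,432),(230,108),70,(181,290))
E
```

```text
F [ 555.6 -168.5] N [ 419.3 -139.8] B [605.   59.6] len 139.2888365950409 233.3880245428201 th -0.20753320184653717 -0.2132779119835779
origin from F [473.8  84.3]
origin from N [479.3  82.6]
origin from B [472.9  77.7]
pin [475.2  79.7]
F [ 515.6 -180.9] N [ 382.7 -129.5] B [601.5  38.3] len 142.49340335608525 235.43035063474716 th -0.36903809325974396 -0.3734864577210119
origin from F [475.3  81.7]
origin from N [477.5  80.4]
origin from B [474.   77.3]
pin [475.4  80.1]
```

Request:
{"api": "jog_arm", "payload": {"series": [{"dx":0.013,"dy":-0.015,"dz":-0.02,"rx":0,"ry":0,"rz":-3.8,"gripper":0},{"dx":0.013,"dy":-0.015,"dz":-0.02,"rx":0,"ry":0,"rz":-3.8,"gripper":0},{"dx":0.013,"dy":-0.015,"dz":-0.02,"rx":0,"ry":0,"rz":-3.8,"gripper":0},{"dx":0.013,"dy":-0.016,"dz":-0.02,"rx":0,"ry":0,"rz":-3.8,"gripper":0},{"dx":0,"dy":0,"dz":-0.03,"rx":0,"ry":0,"rz":0,"gripper":0},{"dx":0,"dy":0,"dz":-0.03,"rx":0,"ry":0,"rz":0,"gripper":0},{"dx":0,"dy":0,"dz":-0.03,"rx":0,"ry":0,"rz":0,"gripper":0},{"dx":0,"dy":0,"dz":-0.02,"rx":0,"ry":0,"rz":0,"gripper":0},{"dx":0,"dy":0,"dz":0,"rx":0,"ry":0,"rz":0,"gripper":0},{"dx":0,"dy":0,"dz":0,"rx":0,"ry":0,"rz":0,"gripper":0}]}}

```text
t: 7.5
eef_pos: [524.2, -191.7, 68.8]
tcp_rot: [-1.573, 0.0, -1.778]
ft_force: [0.6, -0.5, 0.1]
opening: 0.004
```

```bash
python3 look.py w9
```

```text
7.5 [ 524.2 -191.7   68.8] [-1.5726e+00  4.0000e-04 -1.7782e+00] F [ 0.6 -0.5  0.1] op 0.004 qv 0.033
```

View pics/w9.png

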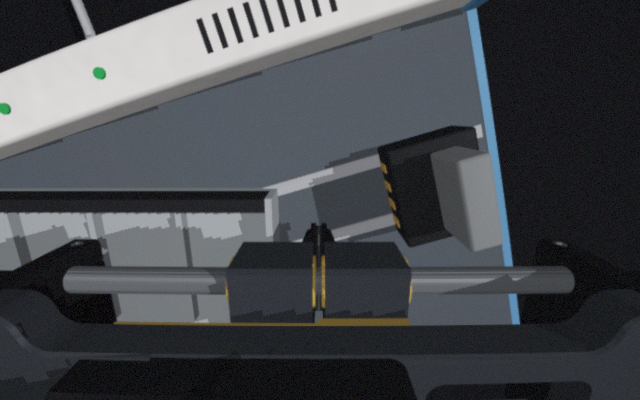

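Request:
{"api": "jog_arm", "payload": {"series": [{"dx":0,"dy":0,"dz":-0.018,"rx":0,"ry":0,"rz":0,"gripper":0},{"dx":0.001,"dy":0.004,"dz":0,"rx":0,"ry":0,"rz":0,"gripper":0},{"dx":0.001,"dy":0.004,"dz":0,"rx":0,"ry":0,"rz":0,"gripper":0},{"dx":0,"dy":0,"dz":0,"rx":0,"ry":0,"rz":0,"gripper":0},{"dx":0,"dy":0,"dz":0,"rx":0,"ry":0,"rz":0,"gripper":0}]}}

```text
t: 8.05
eef_pos: [526.7, -183.4, 52.3]
tcp_rot: [-1.57, -0.0, -1.777]
ft_force: [0.7, 0.3, -0.2]
opening: 0.005
```

Request:
{"api": "jog_arm", "payload": {"series": [{"dx":0,"dy":0.002,"dz":0,"rx":0,"ry":0,"rz":0,"gripper":0},{"dx":0,"dy":0,"dz":0,"rx":0,"ry":0,"rz":0,"gripper":0}]}}

```text
t: 8.25
eef_pos: [526.3, -181.4, 51.8]
tcp_rot: [-1.571, -0.0, -1.778]
ft_force: [1.1, 0.5, -1.0]
opening: 0.004
```

Request:
{"api": "jog_arm", "payload": {"series": [{"dx":0,"dy":0.002,"dz":0,"rx":0,"ry":0,"rz":0,"gripper":0},{"dx":0,"dy":0,"dz":0,"rx":0,"ry":0,"rz":0,"gripper":0}]}}

```text
t: 8.45
eef_pos: [526.2, -179.3, 51.5]
tcp_rot: [-1.571, -0.0, -1.778]
ft_force: [0.5, 0.7, 0.1]
opening: 0.004
```

Request:
{"api": "jog_arm", "payload": {"series": [{"dx":0,"dy":0.002,"dz":0,"rx":0,"ry":0,"rz":0,"gripper":0},{"dx":0,"dy":0,"dz":0,"rx":0,"ry":0,"rz":0,"gripper":0}]}}

```text
t: 8.65
eef_pos: [526.2, -177.3, 51.5]
tcp_rot: [-1.571, -0.0, -1.778]
ft_force: [0.2, 0.3, 0.7]
opening: 0.003
```

```bash
python3 look.py w10; python3 -c "
import cv2
im=cv2.imread('pics/w10.png'); cv2.imwrite('pics/w10c.png',cv2.resize(im[170:260,200:400],None,fx=3,fy=3,interpolation=cv2.INTER_CUBIC))"
```

```text
8.65 [ 526.2 -177.3   51.5] [-1.571  -0.     -1.7776] F [0.2 0.3 0.7] op 0.003 qv 0.007
```

View pics/w10c.png

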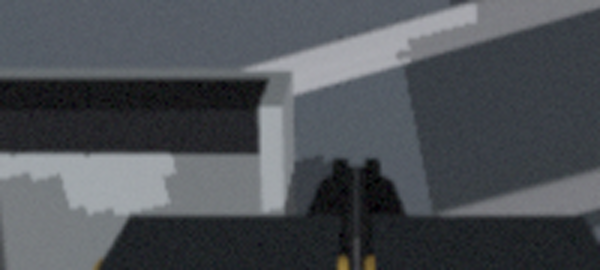

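Request:
{"api": "jog_arm", "payload": {"series": [{"dx":0,"dy":0.002,"dz":0,"rx":0,"ry":0,"rz":0,"gripper":0},{"dx":0,"dy":0,"dz":0,"rx":0,"ry":0,"rz":0,"gripper":0}]}}

```text
t: 8.9
eef_pos: [526.2, -175.3, 51.4]
tcp_rot: [-1.571, -0.0, -1.778]
ft_force: [-0.3, 0.7, 0.3]
opening: 0.004
```

Request:
{"api": "jog_arm", "payload": {"series": [{"dx":0,"dy":0.002,"dz":0,"rx":0,"ry":0,"rz":0,"gripper":0},{"dx":0,"dy":0,"dz":0,"rx":0,"ry":0,"rz":0,"gripper":0}]}}

```text
t: 9.1
eef_pos: [526.2, -173.3, 51.5]
tcp_rot: [-1.571, -0.0, -1.778]
ft_force: [-0.2, -0.3, -0.2]
opening: 0.005
```

Request:
{"api": "jog_arm", "payload": {"series": [{"dx":0,"dy":0.002,"dz":0,"rx":0,"ry":0,"rz":0,"gripper":0},{"dx":0,"dy":0,"dz":0,"rx":0,"ry":0,"rz":0,"gripper":0}]}}

```text
t: 9.3
eef_pos: [526.9, -172.1, 51.7]
tcp_rot: [-1.569, -0.001, -1.777]
ft_force: [0.2, -4.4, 0.2]
opening: 0.003
```

```bash
python3 - <<'E'
from plate import *
P=np.array([475,80.]);n=16;pr=None
for i in range(n+1):
    th=-.21+.29*i/n; q=P+RR(th)@[103.3+8*i/n,-235.7]
    print(i,th.round(3),q.round(1),None if pr is None else (q-pr).round(2)); pr=q
E
```

```text
Traceback (most recent call last):
AttributeError: 'float' object has no attribute 'round'
```

```bash
python3 - <<'E'
from plate import *
P=np.array([475,80.]);n=16;pr=None
for i in range(n+1):
    th=-.21+.29*i/n; q=P+RR(th)@[103.3+8*i/n,-235.7]
    print(i,round(th,3),q.round(1),None if pr is None else (q-pr).round(2)); pr=q
E
```

```text
0 -0.21 [ 526.9 -172.1] None
1 -0.192 [ 531.9 -171.2] [5.05 0.89]
2 -0.174 [ 537.  -170.2] [5.04 0.99]
3 -0.156 [ 542.  -169.1] [5.02 1.09]
4 -0.138 [ 547.  -167.9] [5.   1.19]
5 -0.119 [ 552.  -166.6] [4.98 1.29]
6 -0.101 [ 556.9 -165.2] [4.95 1.39]
7 -0.083 [ 561.9 -163.8] [4.93 1.48]
8 -0.065 [ 566.8 -162.2] [4.9  1.58]
9 -0.047 [ 571.6 -160.5] [4.87 1.68]
10 -0.029 [ 576.5 -158.7] [4.84 1.78]
11 -0.011 [ 581.3 -156.8] [4.81 1.87]
12 0.007 [ 586.1 -154.9] [4.78 1.97]
13 0.026 [ 590.8 -152.8] [4.74 2.06]
14 0.044 [ 595.5 -150.7] [4.7  2.16]
15 0.062 [ 600.2 -148.4] [4.66 2.25]
16 0.08 [ 604.8 -146.1] [4.62 2.35]
```

Four steps at a time, watching the force.

Request:
{"api": "jog_arm", "payload": {"series": [{"dx":0.005,"dy":0.0009,"dz":0,"rx":0,"ry":0,"rz":1.04,"gripper":0},{"dx":0.005,"dy":0.001,"dz":0,"rx":0,"ry":0,"rz":1.04,"gripper":0},{"dx":0.005,"dy":0.0011,"dz":0,"rx":0,"ry":0,"rz":1.04,"gripper":0}]}}

```text
t: 9.6
eef_pos: [541.3, -169.0, 51.7]
tcp_rot: [-1.571, -0.001, -1.722]
ft_force: [-2.1, -3.3, 2.4]
opening: 0.003
```

Request:
{"api": "jog_arm", "payload": {"series": [{"dx":0.005,"dy":0.0012,"dz":0,"rx":0,"ry":0,"rz":1.04,"gripper":0},{"dx":0.005,"dy":0.0013,"dz":0,"rx":0,"ry":0,"rz":1.04,"gripper":0}]}}

```text
t: 9.8
eef_pos: [551.4, -166.1, 51.6]
tcp_rot: [-1.571, -0.0, -1.686]
ft_force: [-2.5, -3.6, 3.1]
opening: 0.006
```

Request:
{"api": "jog_arm", "payload": {"series": [{"dx":0.005,"dy":0.0014,"dz":0,"rx":0,"ry":0,"rz":1.04,"gripper":0},{"dx":0.0049,"dy":0.0015,"dz":0,"rx":0,"ry":0,"rz":1.04,"gripper":0},{"dx":0.0049,"dy":0.0016,"dz":0,"rx":0,"ry":0,"rz":1.04,"gripper":0}]}}

```text
t: 10.1
eef_pos: [566.4, -161.3, 51.4]
tcp_rot: [-1.571, -0.0, -1.631]
ft_force: [-1.6, -2.9, 1.2]
opening: 0.002
```

Request:
{"api": "jog_arm", "payload": {"series": [{"dx":0.0049,"dy":0.0017,"dz":0,"rx":0,"ry":0,"rz":1.04,"gripper":0},{"dx":0.0048,"dy":0.0018,"dz":0,"rx":0,"ry":0,"rz":1.04,"gripper":0},{"dx":0.0048,"dy":0.0019,"dz":0,"rx":0,"ry":0,"rz":1.04,"gripper":0}]}}

```text
t: 10.4
eef_pos: [580.9, -155.8, 51.4]
tcp_rot: [-1.571, 0.0, -1.576]
ft_force: [-1.2, -2.5, -0.4]
opening: 0.007
```

```bash
python3 look.py w11;python3 look.py t11 top; python3 -c "
import cv2
im=cv2.imread('pics/t11.png'); cv2.imwrite('pics/t11c.png',cv2.resize(im[165:270,150:415],None,fx=3,fy=3,interpolation=cv2.INTER_CUBIC))"
```

```text
10.4 [ 580.9 -155.8   51.4] [-1.5710e+00  1.0000e-04 -1.5765e+00] F [-1.2 -2.5 -0.4] op 0.007 qv 0.12
10.45 [ 581.6 -155.6   51.4] [-1.5702e+00 -1.0000e-04 -1.5753e+00] F [-1.   0.2 -0.6] op 0.004 qv 0.025
```

View pics/w11.png

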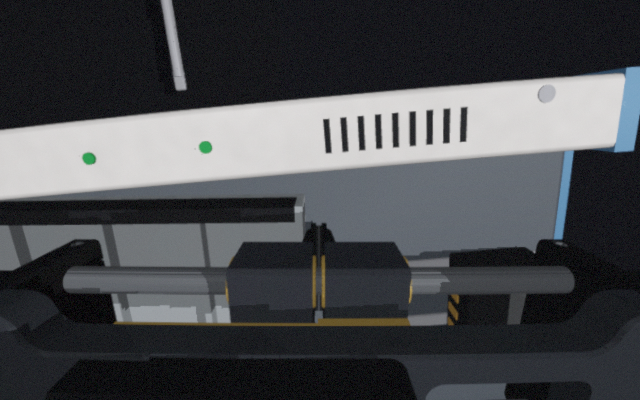

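View pics/t11c.png

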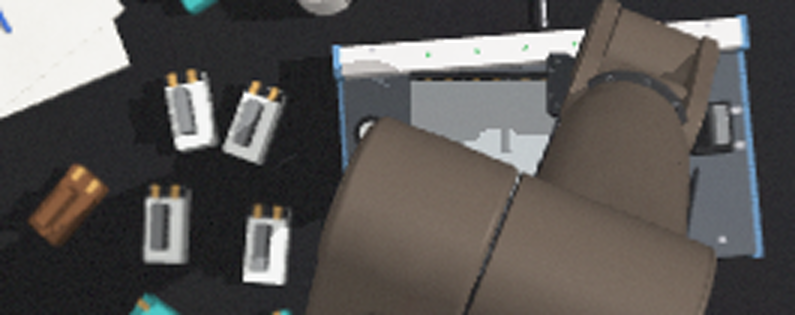

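Request:
{"api": "jog_arm", "payload": {"series": [{"dx":0.0048,"dy":0.002,"dz":0,"rx":0,"ry":0,"rz":1.04,"gripper":0},{"dx":0.0047,"dy":0.0021,"dz":0,"rx":0,"ry":0,"rz":1.04,"gripper":0},{"dx":0.0047,"dy":0.0022,"dz":0,"rx":0,"ry":0,"rz":1.04,"gripper":0}]}}

```text
t: 10.8
eef_pos: [595.1, -149.7, 51.5]
tcp_rot: [-1.571, -0.0, -1.522]
ft_force: [-0.4, -3.5, 0.3]
opening: 0.007
```

```bash
python3 look.py w12; python3 -c "
import cv2
im=cv2.imread('pics/w12.png'); cv2.imwrite('pics/w12c.png',cv2.resize(im[130:260,0:400],None,fx=2,fy=2,interpolation=cv2.INTER_CUBIC))"
```

```text
10.8 [ 595.1 -149.7   51.5] [-1.5708e+00 -1.0000e-04 -1.5222e+00] F [-0.4 -3.5  0.3] op 0.007 qv 0.12
```

View pics/w12c.png

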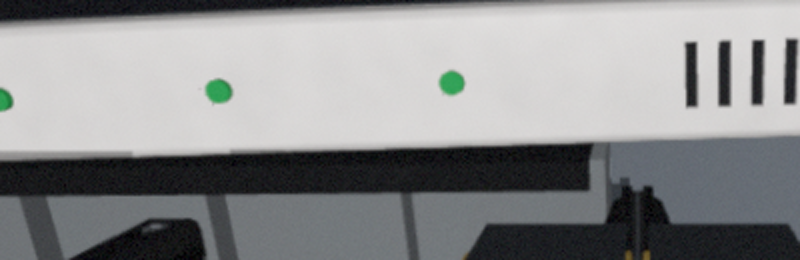

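Request:
{"api": "jog_arm", "payload": {"series": [{"dx":0.004,"dy":0.002,"dz":0,"rx":0,"ry":0,"rz":1,"gripper":0},{"dx":0,"dy":0,"dz":0,"rx":0,"ry":0,"rz":0,"gripper":0}]}}

```text
t: 11.05
eef_pos: [599.4, -147.5, 51.5]
tcp_rot: [-1.57, -0.0, -1.505]
ft_force: [0.2, -0.8, 0.7]
opening: 0.005
```

Request:
{"api": "jog_arm", "payload": {"series": [{"dx":0.002,"dy":0.0015,"dz":0,"rx":0,"ry":0,"rz":0.4,"gripper":0},{"dx":0,"dy":0,"dz":0,"rx":0,"ry":0,"rz":0,"gripper":0}]}}

```text
t: 11.25
eef_pos: [601.0, -146.5, 51.5]
tcp_rot: [-1.57, -0.001, -1.499]
ft_force: [-0.2, -4.2, 0.3]
opening: 0.004
```

```bash
python3 look.py w13; python3 -c "
import cv2
im=cv2.imread('pics/w13.png'); cv2.imwrite('pics/w13c.png',cv2.resize(im[130:260,0:400],None,fx=2,fy=2,interpolation=cv2.INTER_CUBIC))"
```

```text
11.25 [ 601.  -146.5   51.5] [-1.5705e+00 -5.0000e-04 -1.4987e+00] F [-0.2 -4.2  0.3] op 0.004 qv 0.006
```

View pics/w13c.png

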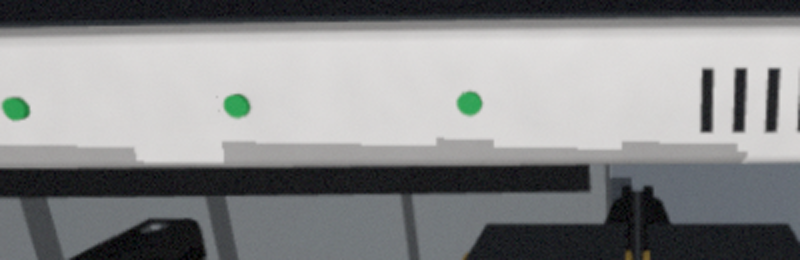

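Request:
{"api": "jog_arm", "payload": {"series": [{"dx":0.0005,"dy":0.001,"dz":0,"rx":0,"ry":0,"rz":0.3,"gripper":0},{"dx":0,"dy":0,"dz":0,"rx":0,"ry":0,"rz":0,"gripper":0}]}}

```text
t: 11.5
eef_pos: [601.1, -146.2, 51.5]
tcp_rot: [-1.571, -0.001, -1.493]
ft_force: [-2.5, -10.0, 0.3]
opening: 0.004
```

Request:
{"api": "jog_arm", "payload": {"series": [{"dx":0.0,"dy":0.001,"dz":0,"rx":0,"ry":0,"rz":0.2,"gripper":0},{"dx":0,"dy":0,"dz":0,"rx":0,"ry":0,"rz":0,"gripper":0}]}}

```text
t: 11.7
eef_pos: [601.1, -146.0, 51.5]
tcp_rot: [-1.571, -0.002, -1.49]
ft_force: [-2.4, -15.1, -0.8]
opening: 0.006
```

Request:
{"api": "jog_arm", "payload": {"series": [{"dx":0,"dy":-0.006,"dz":0,"rx":0,"ry":0,"rz":0,"gripper":0},{"dx":0,"dy":-0.012,"dz":0,"rx":0,"ry":0,"rz":0,"gripper":0},{"dx":-0.01,"dy":-0.01,"dz":0.04,"rx":0,"ry":0,"rz":0,"gripper":0.5},{"dx":-0.02,"dy":0,"dz":0.045,"rx":0,"ry":0,"rz":0,"gripper":0.5},{"dx":-0.03,"dy":0.0,"dz":0.04,"rx":0,"ry":0,"rz":0,"gripper":0.5},{"dx":-0.03,"dy":0.01,"dz":0.04,"rx":0,"ry":0,"rz":0,"gripper":0.5},{"dx":-0.02,"dy":0.01,"dz":0.04,"rx":0,"ry":0,"rz":0,"gripper":0.5},{"dx":0,"dy":0,"dz":0,"rx":0,"ry":0,"rz":0,"gripper":0.5},{"dx":0,"dy":0,"dz":0,"rx":0,"ry":0,"rz":0,"gripper":0.5},{"dx":0,"dy":0,"dz":0,"rx":0,"ry":0,"rz":0,"gripper":0.5}]}}

```text
t: 12.7
eef_pos: [492.0, -152.7, 254.7]
tcp_rot: [-1.572, 0.001, -1.491]
ft_force: [0.0, 0.0, 1.0]
opening: 0.497
```

```bash
python3 look.py w14; python3 -c "
import cv2
im=cv2.imread('pics/w14.png'); cv2.imwrite('pics/w14c.png',cv2.resize(im[0:250,60:460],None,fx=2,fy=2,interpolation=cv2.INTER_CUBIC))"
```

```text
12.7 [ 492.  -152.7  254.7] [-1.5719e+00  7.0000e-04 -1.4905e+00] F [0. 0. 1.] op 0.497 qv 0.018
```

View pics/w14c.png

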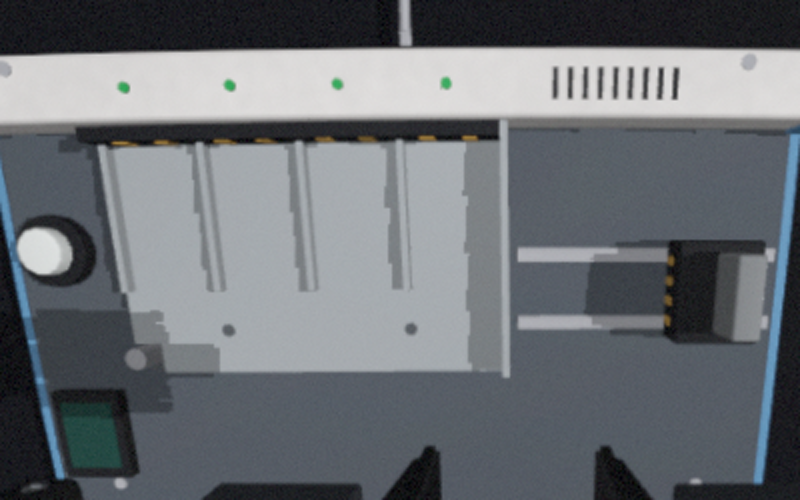

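```bash
python3 - <<'E'
from plate import *
rep('w14',(507,121),(510,376),(78,130),60,(135,358))
w=lambda x,y,z:W('w14',x,y,z,2,60,0)
print('rib top: ',[w(*p,100) for p in ((742,254),(738,340),(762,254),(758,341))])
print('headface', w(668,242,66),w(666,338,66)); print('fence',w(20,122,68),w(790,115,68)); print('start',w(46,252,45), 'front', w(170,372,42),w(498,373,42))
E
```

```text
F [ 625.5 -137.3] N [ 482.7 -149.9] B [604. 100.] len 143.35480459335852 238.27198744292207 th 0.08800737352774073 0.09035591274396272
origin from F [472.5  79.9]
origin from N [474.1  80.3]
origin from B [472.4  78.1]
pin [475.3  80.5]
rib top:  [array([ 565.5, -264. ,  100. ]), array([ 521. , -269.7,  100. ]), array([ 566.4, -274.4,  100. ]), array([ 521.4, -280.5,  100. ])]
headface [ 568.6 -233.3   66. ] [ 513.9 -240.    66. ]
fence [605.8 129.8  68. ] [ 640.4 -289.4   68. ]
start [534.3 140.9  45. ] front [463.2  69.8  42. ] [ 479.3 -142.2   42. ]
```

Request:
{"api": "jog_arm", "payload": {"series": [{"dx":0.013,"dy":-0.03,"dz":-0.02,"rx":0,"ry":0,"rz":0,"gripper":0.7},{"dx":0.013,"dy":-0.03,"dz":-0.02,"rx":0,"ry":0,"rz":0,"gripper":0.7},{"dx":0.013,"dy":-0.03,"dz":-0.02,"rx":0,"ry":0,"rz":0,"gripper":0.7},{"dx":0.013,"dy":-0.029,"dz":-0.02,"rx":0,"ry":0,"rz":0,"gripper":0.7},{"dx":0,"dy":0,"dz":-0.03,"rx":0,"ry":0,"rz":0,"gripper":0.7},{"dx":0,"dy":0,"dz":-0.02,"rx":0,"ry":0,"rz":0,"gripper":0.7},{"dx":0,"dy":0,"dz":0,"rx":0,"ry":0,"rz":0,"gripper":0.7},{"dx":0,"dy":0,"dz":0,"rx":0,"ry":0,"rz":0,"gripper":0.7}]}}

```text
t: 13.55
eef_pos: [543.9, -271.5, 124.9]
tcp_rot: [-1.572, 0.001, -1.49]
ft_force: [0.8, 0.2, -0.1]
opening: 0.698
```

```bash
python3 look.py w15
```

```text
13.55 [ 543.9 -271.5  124.9] [-1.5723e+00  1.1000e-03 -1.4904e+00] F [ 0.8  0.2 -0.1] op 0.698 qv 0.034
```

View pics/w15.png

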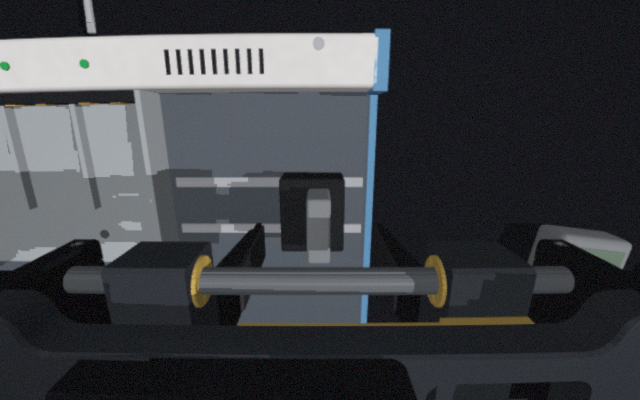

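Request:
{"api": "jog_arm", "payload": {"series": [{"dx":0,"dy":0,"dz":-0.022,"rx":0,"ry":0,"rz":0,"gripper":0.7},{"dx":0,"dy":0,"dz":-0.02,"rx":0,"ry":0,"rz":0,"gripper":0.7},{"dx":0,"dy":0,"dz":0,"rx":0,"ry":0,"rz":0,"gripper":0.7},{"dx":0,"dy":0,"dz":0,"rx":0,"ry":0,"rz":0,"gripper":0},{"dx":0,"dy":0,"dz":0,"rx":0,"ry":0,"rz":0,"gripper":0},{"dx":0,"dy":0,"dz":0,"rx":0,"ry":0,"rz":0,"gripper":0},{"dx":0,"dy":0,"dz":0,"rx":0,"ry":0,"rz":0,"gripper":0},{"dx":0,"dy":0,"dz":0,"rx":0,"ry":0,"rz":0,"gripper":0},{"dx":0,"dy":0,"dz":0,"rx":0,"ry":0,"rz":0,"gripper":0}]}}

```text
t: 14.5
eef_pos: [543.9, -271.5, 83.9]
tcp_rot: [-1.571, -0.0, -1.49]
ft_force: [-0.2, -0.0, 0.4]
opening: 0.251
```

Request:
{"api": "jog_arm", "payload": {"series": [{"dx":-0.0008,"dy":0.01,"dz":0,"rx":0,"ry":0,"rz":0,"gripper":0},{"dx":-0.0008,"dy":0.01,"dz":0,"rx":0,"ry":0,"rz":0,"gripper":0}]}}

```text
t: 14.7
eef_pos: [542.4, -251.3, 83.9]
tcp_rot: [-1.57, -0.001, -1.491]
ft_force: [-0.2, -2.7, 1.1]
opening: 0.168
```

Request:
{"api": "jog_arm", "payload": {"series": [{"dx":-0.0008,"dy":0.01,"dz":0,"rx":0,"ry":0,"rz":0,"gripper":0},{"dx":-0.0008,"dy":0.01,"dz":0,"rx":0,"ry":0,"rz":0,"gripper":0},{"dx":-0.0008,"dy":0.01,"dz":0,"rx":0,"ry":0,"rz":0,"gripper":0},{"dx":-0.0008,"dy":0.01,"dz":0,"rx":0,"ry":0,"rz":0,"gripper":0},{"dx":-0.0008,"dy":0.01,"dz":0,"rx":0,"ry":0,"rz":0,"gripper":0},{"dx":-0.0008,"dy":0.01,"dz":0,"rx":0,"ry":0,"rz":0,"gripper":0},{"dx":-0.0004,"dy":0.005,"dz":0,"rx":0,"ry":0,"rz":0,"gripper":0}]}}

```text
t: 15.4
eef_pos: [537.0, -185.4, 83.8]
tcp_rot: [-1.571, -0.0, -1.49]
ft_force: [0.4, -2.8, 3.7]
opening: 0.168
```

Request:
{"api": "jog_arm", "payload": {"series": [{"dx":-0.0002,"dy":0.002,"dz":0,"rx":0,"ry":0,"rz":0,"gripper":0},{"dx":-0.0002,"dy":0.002,"dz":0,"rx":0,"ry":0,"rz":0,"gripper":0}]}}

```text
t: 15.6
eef_pos: [536.8, -182.4, 83.9]
tcp_rot: [-1.57, -0.0, -1.49]
ft_force: [0.8, -2.0, 4.3]
opening: 0.163
```

Request:
{"api": "jog_arm", "payload": {"series": [{"dx":-0.0002,"dy":0.002,"dz":0,"rx":0,"ry":0,"rz":0,"gripper":0}]}}

```text
t: 15.7
eef_pos: [536.6, -180.6, 83.8]
tcp_rot: [-1.57, -0.0, -1.491]
ft_force: [2.3, -3.0, 4.5]
opening: 0.163
```

Request:
{"api": "jog_arm", "payload": {"series": [{"dx":-0.0002,"dy":0.002,"dz":0,"rx":0,"ry":0,"rz":0,"gripper":0}]}}

```text
t: 15.8
eef_pos: [536.5, -178.7, 83.8]
tcp_rot: [-1.57, -0.0, -1.491]
ft_force: [1.3, -2.1, 4.4]
opening: 0.167
```

Request:
{"api": "jog_arm", "payload": {"series": [{"dx":-0.0002,"dy":0.002,"dz":0,"rx":0,"ry":0,"rz":0,"gripper":0}]}}

```text
t: 15.9
eef_pos: [536.3, -176.6, 83.8]
tcp_rot: [-1.57, -0.0, -1.491]
ft_force: [2.5, -3.1, 4.8]
opening: 0.167
```

Request:
{"api": "jog_arm", "payload": {"series": [{"dx":-0.0001,"dy":0.001,"dz":0,"rx":0,"ry":0,"rz":0,"gripper":0}]}}

```text
t: 16.0
eef_pos: [536.2, -175.5, 83.9]
tcp_rot: [-1.57, -0.0, -1.491]
ft_force: [2.5, -2.5, 5.4]
opening: 0.165
```

Request:
{"api": "jog_arm", "payload": {"series": [{"dx":-0.0001,"dy":0.001,"dz":0,"rx":0,"ry":0,"rz":0,"gripper":0}]}}

```text
t: 16.1
eef_pos: [536.1, -174.6, 83.8]
tcp_rot: [-1.57, -0.0, -1.491]
ft_force: [1.7, -2.5, 5.0]
opening: 0.168
```

Request:
{"api": "jog_arm", "payload": {"series": [{"dx":-0.0001,"dy":0.001,"dz":0,"rx":0,"ry":0,"rz":0,"gripper":0}]}}

```text
t: 16.2
eef_pos: [536.1, -173.8, 83.8]
tcp_rot: [-1.57, -0.001, -1.49]
ft_force: [1.5, -11.1, 2.8]
opening: 0.168
```

Request:
{"api": "jog_arm", "payload": {"series": [{"dx":0,"dy":0,"dz":0,"rx":0,"ry":0,"rz":0,"gripper":0.6},{"dx":0,"dy":0,"dz":0,"rx":0,"ry":0,"rz":0,"gripper":0.6},{"dx":0,"dy":0,"dz":0,"rx":0,"ry":0,"rz":0,"gripper":0.6},{"dx":0,"dy":0,"dz":0.04,"rx":0,"ry":0,"rz":0,"gripper":0.6},{"dx":0,"dy":0,"dz":0.04,"rx":0,"ry":0,"rz":0,"gripper":0.6},{"dx":-0.02,"dy":0.01,"dz":0.04,"rx":0,"ry":0,"rz":0,"gripper":0.6},{"dx":-0.02,"dy":0.01,"dz":0.04,"rx":0,"ry":0,"rz":0,"gripper":0.6},{"dx":0,"dy":0,"dz":0,"rx":0,"ry":0,"rz":0,"gripper":0.6},{"dx":0,"dy":0,"dz":0,"rx":0,"ry":0,"rz":0,"gripper":0.6}]}}

```text
t: 17.1
eef_pos: [495.6, -153.3, 244.2]
tcp_rot: [-1.57, -0.001, -1.49]
ft_force: [0.1, 0.2, 1.3]
opening: 0.601
```

```bash
python3 look.py w16; python3 -c "
import cv2
im=cv2.imread('pics/w16.png'); cv2.imwrite('pics/w16c.png',cv2.resize(im[0:250,60:460],None,fx=2,fy=2,interpolation=cv2.INTER_CUBIC))"
```

```text
17.1 [ 495.6 -153.3  244.2] [-1.5696e+00 -6.0000e-04 -1.4903e+00] F [0.1 0.2 1.3] op 0.601 qv 0.048
```

View pics/w16c.png

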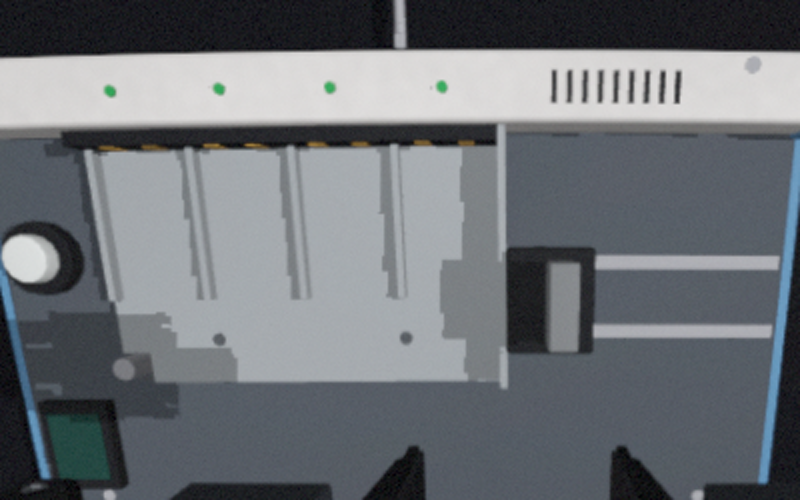

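```bash
python3 - <<'E'
from plate import *
w=lambda x,y,z:W('w16',x,y,z,2,60,0)[:2]
P=np.array([474.5,80.]);R=RR(.0815)
for p,y in (((115,298),6),((206,298),-52),((301,298),-110),((400,298),-168)):
    q=w(*p,50); print(q,(R.T@(q-P)).round(1),(40,y))
for i,y in enumerate((-23,-81,-139,-197)): print(i+1,(P+R@[125,y]).round(1),'pack centre',(P+R@[79,y]).round(1),'rib',(P+R@[75,y]).round(1))
E
```

```text
[515.5  88.3] [41.5  4.9] (40, 6)
[519.5  33. ] [ 41.  -50.5] (40, -52)
[523.8 -23.8] [  40.7 -107.5] (40, -110)
[528.4 -82.4] [  40.5 -166.2] (40, -168)
1 [601.   67.3] pack centre [555.1  63.5] rib [551.1  63.2]
2 [605.7   9.4] pack centre [559.8   5.7] rib [555.8   5.4]
3 [610.4 -48.4] pack centre [564.6 -52.1] rib [560.6 -52.4]
4 [ 615.1 -106.2] pack centre [ 569.3 -109.9] rib [ 565.3 -110.2]
```

Request:
{"api": "jog_arm", "payload": {"series": [{"dx":-0.006,"dy":0.045,"dz":0.015,"rx":0,"ry":0,"rz":0,"gripper":0.6},{"dx":-0.006,"dy":0.045,"dz":0.015,"rx":0,"ry":0,"rz":0,"gripper":0.6},{"dx":-0.006,"dy":0.045,"dz":0.015,"rx":0,"ry":0,"rz":0,"gripper":0.6},{"dx":-0.006,"dy":0.045,"dz":0.015,"rx":0,"ry":0,"rz":0,"gripper":0.6},{"dx":-0.006,"dy":0.045,"dz":0.01,"rx":0,"ry":0,"rz":0,"gripper":0.6},{"dx":-0.006,"dy":0.045,"dz":0.01,"rx":0,"ry":0,"rz":0,"gripper":0.6},{"dx":-0.006,"dy":0.045,"dz":0.01,"rx":0,"ry":0,"rz":0,"gripper":0.6},{"dx":-0.006,"dy":0.045,"dz":0.01,"rx":0,"ry":0,"rz":0,"gripper":0.6},{"dx":-0.006,"dy":0.045,"dz":0,"rx":0,"ry":0,"rz":0,"gripper":0.6},{"dx":-0.006,"dy":0.045,"dz":0,"rx":0,"ry":0,"rz":0,"gripper":0.6},{"dx":0,"dy":0,"dz":0,"rx":0,"ry":0,"rz":0,"gripper":0.6},{"dx":0,"dy":0,"dz":0,"rx":0,"ry":0,"rz":0,"gripper":0.6}]}}

```text
t: 18.35
eef_pos: [435.6, 297.2, 341.7]
tcp_rot: [-1.574, -0.002, -1.488]
ft_force: [0.4, -0.2, -0.2]
opening: 0.607
```

```bash
python3 look.py w17; python3 -c "
import cv2
im=cv2.imread('pics/w17.png'); cv2.imwrite('pics/w17c.png',cv2.resize(im[0:260,120:520],None,fx=2,fy=2,interpolation=cv2.INTER_CUBIC))"
```

```text
18.35 [435.6 297.2 341.7] [-1.574  -0.0016 -1.4883] F [ 0.4 -0.2 -0.2] op 0.607 qv 0.041
```

View pics/w17c.png

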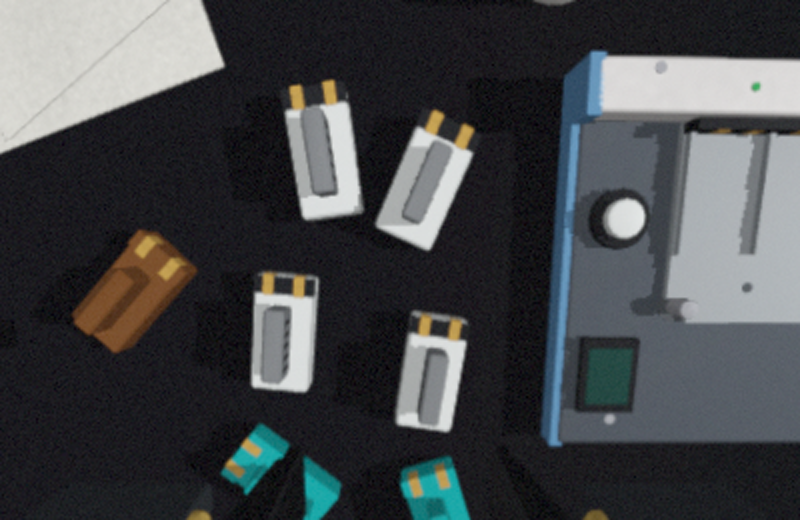

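```bash
python3 - <<'E'
from plate import *
def w(p,z): return W('w17',*p,z,2,120,0)[:2]
for n,(e1,e2,r1,r2) in dict(A=((314,108),(322,193),(348,100),(362,210)),B=((442,143),(415,220),(470,152),(430,248)),C=((276,308),(272,382),(318,288),(312,388)),D=((436,350),(431,424),(465,330),(453,428))).items():
    a,b,c,d=w(e1,68),w(e2,68),w(r1,32),w(r2,32)
    print(n,'rib',((a+b)/2).round(1),'len',np.linalg.norm(a-b).round(1),'yaw',np.arctan2(*(a-b)[::-1]).round(3),'edge yaw',np.arctan2(*(c-d)[::-1]).round(3),np.linalg.norm(c-d).round(1))
E
```

```text
A rib [559.7 360.1] len 54.6 yaw 0.151 edge yaw 0.2 77.1
B rib [545.8 283.4] len 53.5 yaw -0.261 edge yaw -0.311 74.8
C rib [422.8 386. ] len 55.6 yaw -0.023 edge yaw -0.012 80.9
D rib [400.5 265.6] len 57.4 yaw 0.033 edge yaw -0.01 82.1
```

Request:
{"api": "jog_arm", "payload": {"series": [{"dx":-0.007,"dy":-0.006,"dz":-0.035,"rx":0,"ry":0,"rz":-1,"gripper":0.5},{"dx":-0.007,"dy":-0.006,"dz":-0.035,"rx":0,"ry":0,"rz":-1,"gripper":0.5},{"dx":-0.007,"dy":-0.006,"dz":-0.035,"rx":0,"ry":0,"rz":-1,"gripper":0.5},{"dx":-0.007,"dy":-0.006,"dz":-0.035,"rx":0,"ry":0,"rz":-1,"gripper":0.5},{"dx":-0.007,"dy":-0.007,"dz":-0.035,"rx":0,"ry":0,"rz":0,"gripper":0.5},{"dx":0,"dy":0,"dz":-0.03,"rx":0,"ry":0,"rz":0,"gripper":0.5},{"dx":0,"dy":0,"dz":0,"rx":0,"ry":0,"rz":0,"gripper":0.5},{"dx":0,"dy":0,"dz":0,"rx":0,"ry":0,"rz":0,"gripper":0.5}]}}

```text
t: 19.2
eef_pos: [401.4, 264.8, 139.0]
tcp_rot: [-1.572, -0.0, -1.562]
ft_force: [0.6, 0.6, 0.1]
opening: 0.499
```

```bash
python3 look.py w18
```

```text
19.2 [401.4 264.8 139. ] [-1.5716e+00 -5.0000e-04 -1.5616e+00] F [0.6 0.6 0.1] op 0.499 qv 0.029
```

View pics/w18.png

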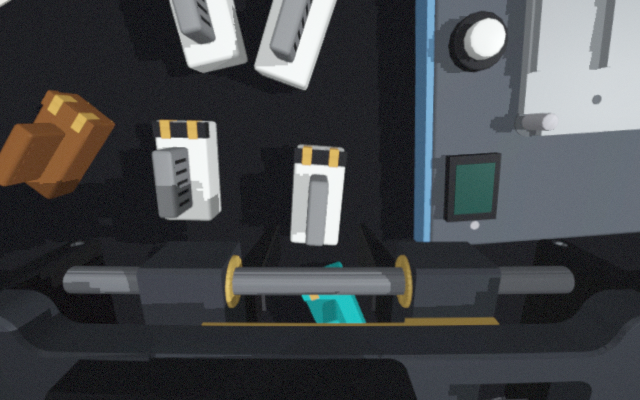

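```bash
python3 - <<'E'
from m import *
import pickle
C=cam('wrist',pickle.load(open('w18.pkl','rb')))
print(proj(C,[401.4,264.8,68]), W('w18',319,178,68,1,0,0),W('w18',317,244,68,1,0,0))
E
```

```text
[317.25381503 211.35001193] [428.9 263.6  68. ] [372.8 264.8  68. ]
```

Request:
{"api": "jog_arm", "payload": {"series": [{"dx":0,"dy":0,"dz":-0.03,"rx":0,"ry":0,"rz":0,"gripper":0.5},{"dx":0,"dy":0,"dz":-0.03,"rx":0,"ry":0,"rz":0,"gripper":0.5},{"dx":0,"dy":0,"dz":-0.028,"rx":0,"ry":0,"rz":0,"gripper":0.5},{"dx":0,"dy":0,"dz":0,"rx":0,"ry":0,"rz":0,"gripper":0.5},{"dx":0,"dy":0,"dz":0,"rx":0,"ry":0,"rz":0,"gripper":0},{"dx":0,"dy":0,"dz":0,"rx":0,"ry":0,"rz":0,"gripper":0},{"dx":0,"dy":0,"dz":0,"rx":0,"ry":0,"rz":0,"gripper":0},{"dx":0,"dy":0,"dz":0,"rx":0,"ry":0,"rz":0,"gripper":0},{"dx":0,"dy":0,"dz":0,"rx":0,"ry":0,"rz":0,"gripper":0},{"dx":0,"dy":0,"dz":0.03,"rx":0,"ry":0,"rz":0,"gripper":0},{"dx":0,"dy":0,"dz":0.03,"rx":0,"ry":0,"rz":0,"gripper":0},{"dx":0,"dy":0,"dz":0.03,"rx":0,"ry":0,"rz":0,"gripper":0}]}}

```text
t: 20.45
eef_pos: [400.3, 265.3, 141.6]
tcp_rot: [-1.572, -0.001, -1.56]
ft_force: [0.4, -0.1, -3.7]
opening: 0.166
```

Request:
{"api": "jog_arm", "payload": {"series": [{"dx":0.006,"dy":-0.015,"dz":0.01,"rx":0,"ry":0,"rz":0.4,"gripper":0},{"dx":0.012,"dy":-0.03,"dz":0.01,"rx":0,"ry":0,"rz":0.4,"gripper":0},{"dx":0.016,"dy":-0.04,"dz":0,"rx":0,"ry":0,"rz":0.4,"gripper":0},{"dx":0.016,"dy":-0.04,"dz":0,"rx":0,"ry":0,"rz":0.4,"gripper":0},{"dx":0.016,"dy":-0.04,"dz":0,"rx":0,"ry":0,"rz":0.4,"gripper":0},{"dx":0.016,"dy":-0.04,"dz":0,"rx":0,"ry":0,"rz":0.4,"gripper":0},{"dx":0.016,"dy":-0.04,"dz":0,"rx":0,"ry":0,"rz":0.4,"gripper":0},{"dx":0.016,"dy":-0.04,"dz":0,"rx":0,"ry":0,"rz":0.4,"gripper":0},{"dx":0.016,"dy":-0.04,"dz":0,"rx":0,"ry":0,"rz":0.4,"gripper":0},{"dx":0.012,"dy":-0.03,"dz":0,"rx":0,"ry":0,"rz":0.4,"gripper":0},{"dx":0.007,"dy":-0.02,"dz":0,"rx":0,"ry":0,"rz":0,"gripper":0},{"dx":0,"dy":0,"dz":0,"rx":0,"ry":0,"rz":0,"gripper":0}]}}

```text
t: 21.65
eef_pos: [550.1, -111.8, 160.2]
tcp_rot: [-1.571, -0.0, -1.493]
ft_force: [0.6, -0.7, -4.7]
opening: 0.164
```

```bash
python3 look.py w19
```

```text
21.65 [ 550.1 -111.8  160.2] [-1.5712e+00 -2.0000e-04 -1.4930e+00] F [ 0.6 -0.7 -4.7] op 0.164 qv 0.045
```

View pics/w19.png

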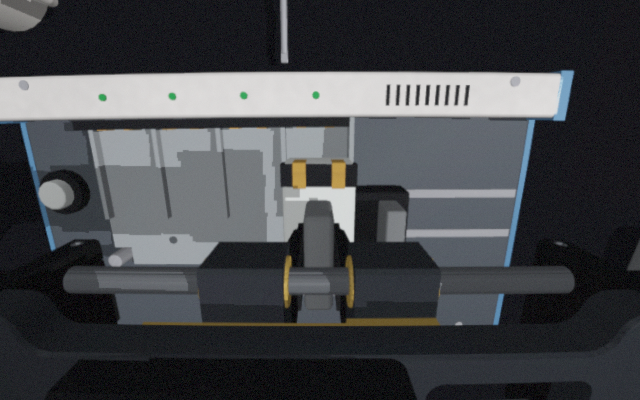

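Request:
{"api": "jog_arm", "payload": {"series": [{"dx":0,"dy":0.0005,"dz":-0.025,"rx":0,"ry":0,"rz":0.15,"gripper":0},{"dx":0,"dy":0,"dz":-0.025,"rx":0,"ry":0,"rz":0,"gripper":0},{"dx":0,"dy":0,"dz":-0.01,"rx":0,"ry":0,"rz":0,"gripper":0},{"dx":0,"dy":0,"dz":0,"rx":0,"ry":0,"rz":0,"gripper":0},{"dx":0,"dy":0,"dz":0,"rx":0,"ry":0,"rz":0,"gripper":0}]}}

```text
t: 22.2
eef_pos: [550.0, -108.6, 101.4]
tcp_rot: [-1.57, -0.0, -1.487]
ft_force: [-0.7, 0.2, -4.0]
opening: 0.17
```

```bash
python3 look.py w20
```

```text
22.2 [ 550.  -108.6  101.4] [-1.5704e+00 -2.0000e-04 -1.4873e+00] F [-0.7  0.2 -4. ] op 0.17 qv 0.013
```

View pics/w20.png

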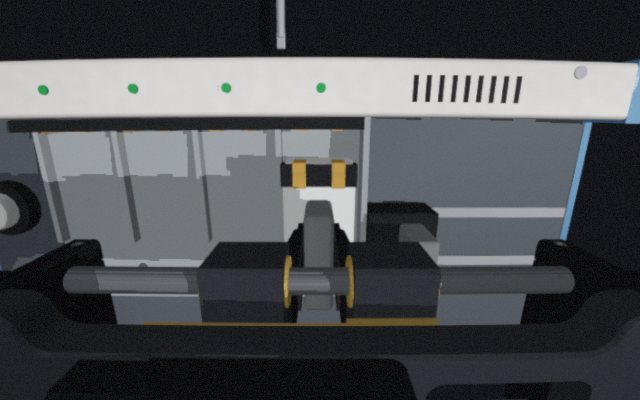

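```bash
python3 - <<'E'
from plate import *
P=np.array([474.5,80.]);R=RR(.0815)
w=lambda p,z:R.T@(W('w20',*p,z,1,0,0)[:2]-P)
print('rib3/4',w((284,150),50),'flange inner',w((361,150),62),'flange outer',w((369,150),62))
print('pack edges',w((282,170),82),w((357,170),82),'tcp',R.T@(np.array([550,-108.6])-P))
E
```

```text
rib3/4 [ 111.25435125 -170.92454279] flange inner [ 112.59431235 -223.30750284] flange outer [ 112.56151266 -228.62247455]
pack edges [ 102.45494966 -173.01512445] [ 102.55447216 -218.47411801] tcp [  59.8955044  -194.12042281]
```

Request:
{"api": "jog_arm", "payload": {"series": [{"dx":0,"dy":-0.002,"dz":0,"rx":0,"ry":0,"rz":-0.15,"gripper":0},{"dx":0,"dy":0,"dz":-0.005,"rx":0,"ry":0,"rz":0,"gripper":0},{"dx":0,"dy":0,"dz":0,"rx":0,"ry":0,"rz":0,"gripper":0}]}}

```text
t: 22.55
eef_pos: [549.6, -111.0, 95.5]
tcp_rot: [-1.571, 0.0, -1.491]
ft_force: [0.5, 0.1, -3.3]
opening: 0.166
```

Request:
{"api": "jog_arm", "payload": {"series": [{"dx":0,"dy":0,"dz":-0.001,"rx":0,"ry":0,"rz":0,"gripper":0},{"dx":0,"dy":0,"dz":-0.001,"rx":0,"ry":0,"rz":0,"gripper":0}]}}

```text
t: 22.75
eef_pos: [549.8, -111.0, 93.7]
tcp_rot: [-1.571, -0.0, -1.49]
ft_force: [0.0, -0.0, -4.0]
opening: 0.168
```

Request:
{"api": "jog_arm", "payload": {"series": [{"dx":0,"dy":0,"dz":-0.001,"rx":0,"ry":0,"rz":0,"gripper":0},{"dx":0,"dy":0,"dz":0,"rx":0,"ry":0,"rz":0,"gripper":0}]}}

```text
t: 22.95
eef_pos: [549.7, -111.0, 93.5]
tcp_rot: [-1.57, -0.0, -1.49]
ft_force: [-4.9, 0.7, 6.1]
opening: 0.166
```

Request:
{"api": "jog_arm", "payload": {"series": [{"dx":0.004,"dy":0.0003,"dz":0.001,"rx":0,"ry":0,"rz":0,"gripper":0},{"dx":0.004,"dy":0.0003,"dz":0,"rx":0,"ry":0,"rz":0,"gripper":0},{"dx":0.004,"dy":0.0003,"dz":0,"rx":0,"ry":0,"rz":0,"gripper":0}]}}

```text
t: 23.25
eef_pos: [562.2, -110.1, 93.6]
tcp_rot: [-1.571, -0.0, -1.49]
ft_force: [1.0, 0.0, -3.4]
opening: 0.162
```

Request:
{"api": "jog_arm", "payload": {"series": [{"dx":0.001,"dy":0.0001,"dz":0,"rx":0,"ry":0,"rz":0,"gripper":0}]}}

```text
t: 23.35
eef_pos: [563.3, -110.0, 93.5]
tcp_rot: [-1.571, -0.0, -1.49]
ft_force: [-0.8, -0.9, -1.0]
opening: 0.164
```

Request:
{"api": "jog_arm", "payload": {"series": [{"dx":0.001,"dy":0.0001,"dz":0,"rx":0,"ry":0,"rz":0,"gripper":0}]}}

```text
t: 23.45
eef_pos: [563.8, -109.9, 93.6]
tcp_rot: [-1.571, -0.0, -1.49]
ft_force: [-1.4, 0.0, -2.5]
opening: 0.165
```

Request:
{"api": "jog_arm", "payload": {"series": [{"dx":0.001,"dy":0.0001,"dz":0,"rx":0,"ry":0,"rz":0,"gripper":0}]}}

```text
t: 23.55
eef_pos: [564.7, -109.7, 93.6]
tcp_rot: [-1.571, 0.0, -1.49]
ft_force: [-0.5, -0.2, -4.0]
opening: 0.168
```

Request:
{"api": "jog_arm", "payload": {"series": [{"dx":0.001,"dy":0.0001,"dz":0,"rx":0,"ry":0,"rz":0,"gripper":0}]}}

```text
t: 23.65
eef_pos: [565.8, -109.7, 93.6]
tcp_rot: [-1.571, -0.0, -1.49]
ft_force: [0.8, -0.7, -4.4]
opening: 0.167
```

Request:
{"api": "jog_arm", "payload": {"series": [{"dx":0.001,"dy":0.0001,"dz":0,"rx":0,"ry":0,"rz":0,"gripper":0}]}}

```text
t: 23.75
eef_pos: [566.8, -109.6, 93.6]
tcp_rot: [-1.571, 0.0, -1.49]
ft_force: [-0.2, 0.0, -3.7]
opening: 0.17
```

```bash
python3 look.py w21; python3 -c "
import cv2
im=cv2.imread('pics/w21.png'); cv2.imwrite('pics/w21c.png',cv2.resize(im[80:230,180:440],None,fx=3,fy=3,interpolation=cv2.INTER_CUBIC))"
```

```text
23.75 [ 566.8 -109.6   93.6] [-1.571   0.     -1.4905] F [-0.2  0.  -3.7] op 0.17 qv 0.025
```

View pics/w21c.png

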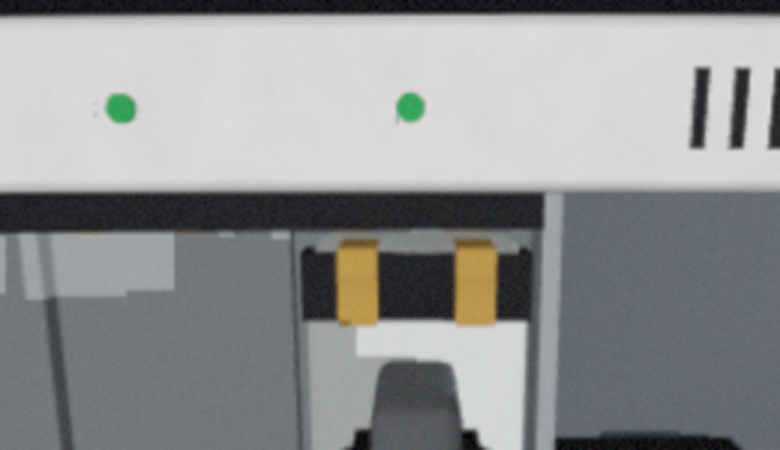

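```bash
python3 - <<'E'
from plate import *
P=np.array([474.5,80.]);R=RR(.0815)
w=lambda p,z:(R.T@(W('w21',*p,z,3,180,80)[:2]-P)).round(1)
print('bar front',w((415,230),64),'pack end',w((415,246),74),'brass',w((357,240),74),'tcp',R.T@(np.array([566.8,-109.6])-P))
E
```

```text
bar front [ 125.9 -197.5] pack end [ 123.9 -197.4] brass [ 125.2 -185.9] tcp [  76.55833057 -196.48478827]
```

Request:
{"api": "jog_arm", "payload": {"series": [{"dx":0.001,"dy":0.0001,"dz":0,"rx":0,"ry":0,"rz":0,"gripper":0}]}}

```text
t: 23.9
eef_pos: [567.7, -109.5, 93.7]
tcp_rot: [-1.571, -0.0, -1.49]
ft_force: [0.3, -0.1, -3.1]
opening: 0.166
```

Request:
{"api": "jog_arm", "payload": {"series": [{"dx":0.001,"dy":0.0001,"dz":0,"rx":0,"ry":0,"rz":0,"gripper":0}]}}

```text
t: 24.0
eef_pos: [568.8, -109.4, 93.7]
tcp_rot: [-1.571, -0.0, -1.49]
ft_force: [0.9, 0.0, -3.3]
opening: 0.169
```

Request:
{"api": "jog_arm", "payload": {"series": [{"dx":0.001,"dy":0.0001,"dz":0,"rx":0,"ry":0,"rz":0,"gripper":0}]}}

```text
t: 24.1
eef_pos: [569.6, -109.3, 93.7]
tcp_rot: [-1.571, -0.0, -1.49]
ft_force: [-4.9, -1.6, -2.3]
opening: 0.166
```

Request:
{"api": "jog_arm", "payload": {"series": [{"dx":0.001,"dy":0.0001,"dz":-0.0005,"rx":0,"ry":0,"rz":0,"gripper":0}]}}

```text
t: 24.2
eef_pos: [569.7, -109.3, 93.6]
tcp_rot: [-1.573, 0.0, -1.49]
ft_force: [-13.9, -3.0, 14.8]
opening: 0.165
```

Request:
{"api": "jog_arm", "payload": {"series": [{"dx":0,"dy":0,"dz":0,"rx":0,"ry":0,"rz":0,"gripper":0.5},{"dx":0,"dy":0,"dz":0,"rx":0,"ry":0,"rz":0,"gripper":0.5},{"dx":0,"dy":0,"dz":0,"rx":0,"ry":0,"rz":0,"gripper":0.5},{"dx":0,"dy":0,"dz":0.04,"rx":0,"ry":0,"rz":0,"gripper":0.5},{"dx":-0.01,"dy":0,"dz":0.04,"rx":0,"ry":0,"rz":0,"gripper":0.5},{"dx":-0.01,"dy":0.01,"dz":0.04,"rx":0,"ry":0,"rz":0,"gripper":0.5},{"dx":-0.01,"dy":0.02,"dz":0.03,"rx":0,"ry":0,"rz":0,"gripper":0.5},{"dx":0,"dy":0,"dz":0,"rx":0,"ry":0,"rz":0,"gripper":0.5},{"dx":0,"dy":0,"dz":0,"rx":0,"ry":0,"rz":0,"gripper":0.5}]}}

```text
t: 25.1
eef_pos: [540.9, -79.0, 243.7]
tcp_rot: [-1.569, -0.001, -1.49]
ft_force: [-0.6, -0.4, -0.4]
opening: 0.498
```

```bash
python3 look.py w22; python3 -c "
import cv2
im=cv2.imread('pics/w22.png'); cv2.imwrite('pics/w22c.png',cv2.resize(im[0:250,60:460],None,fx=2,fy=2,interpolation=cv2.INTER_CUBIC))"
```

```text
25.1 [540.9 -79.  243.7] [-1.5693e+00 -7.0000e-04 -1.4897e+00] F [-0.6 -0.4 -0.4] op 0.498 qv 0.038
```

View pics/w22c.png

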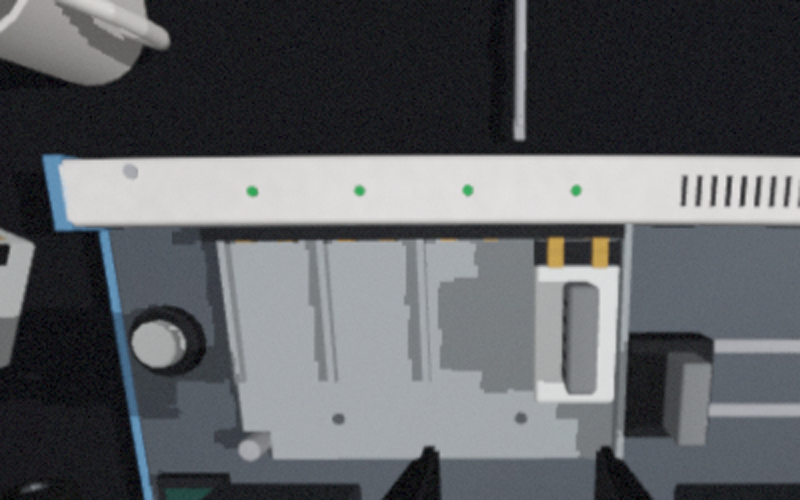

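Request:
{"api": "jog_arm", "payload": {"series": [{"dx":-0.012,"dy":0.042,"dz":0.011,"rx":0,"ry":0,"rz":0,"gripper":0.5},{"dx":-0.012,"dy":0.042,"dz":0.011,"rx":0,"ry":0,"rz":0,"gripper":0.5},{"dx":-0.012,"dy":0.042,"dz":0.011,"rx":0,"ry":0,"rz":0,"gripper":0.5},{"dx":-0.012,"dy":0.042,"dz":0.011,"rx":0,"ry":0,"rz":0,"gripper":0.5},{"dx":-0.012,"dy":0.042,"dz":0.011,"rx":0,"ry":0,"rz":0,"gripper":0.5},{"dx":-0.012,"dy":0.042,"dz":0.011,"rx":0,"ry":0,"rz":0,"gripper":0.5},{"dx":-0.012,"dy":0.042,"dz":0.011,"rx":0,"ry":0,"rz":0,"gripper":0.5},{"dx":-0.012,"dy":0.042,"dz":0.011,"rx":0,"ry":0,"rz":0,"gripper":0.5},{"dx":-0.012,"dy":0.042,"dz":0.011,"rx":0,"ry":0,"rz":0,"gripper":0.5},{"dx":0,"dy":0,"dz":0,"rx":0,"ry":0,"rz":0,"gripper":0.5},{"dx":0,"dy":0,"dz":0,"rx":0,"ry":0,"rz":0,"gripper":0.5}]}}

```text
t: 26.25
eef_pos: [432.8, 299.1, 340.7]
tcp_rot: [-1.573, -0.001, -1.489]
ft_force: [-0.7, -0.4, -0.4]
opening: 0.498
```

```bash
python3 look.py w23; python3 -c "
import cv2
im=cv2.imread('pics/w23.png'); cv2.imwrite('pics/w23c.png',cv2.resize(im[0:260,120:520],None,fx=2,fy=2,interpolation=cv2.INTER_CUBIC))"
```

```text
26.25 [432.8 299.1 340.7] [-1.5728e+00 -1.2000e-03 -1.4887e+00] F [-0.7 -0.4 -0.4] op 0.498 qv 0.04
```

View pics/w23c.png

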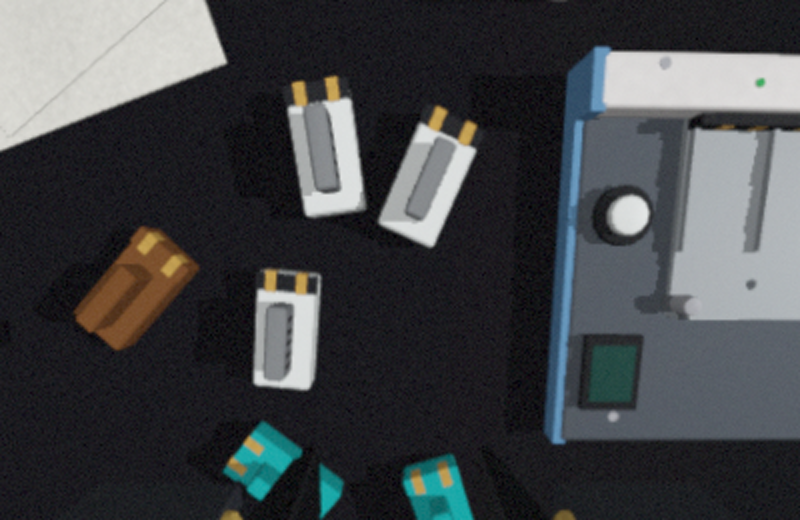

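Request:
{"api": "jog_arm", "payload": {"series": [{"dx":-0.002,"dy":0.02,"dz":-0.035,"rx":0,"ry":0,"rz":-1.4,"gripper":0.5},{"dx":-0.002,"dy":0.02,"dz":-0.035,"rx":0,"ry":0,"rz":-1.4,"gripper":0.5},{"dx":-0.002,"dy":0.02,"dz":-0.035,"rx":0,"ry":0,"rz":-1.4,"gripper":0.5},{"dx":-0.002,"dy":0.02,"dz":-0.035,"rx":0,"ry":0,"rz":-1.4,"gripper":0.5},{"dx":-0.002,"dy":0.007,"dz":-0.035,"rx":0,"ry":0,"rz":0,"gripper":0.5},{"dx":0,"dy":0,"dz":-0.025,"rx":0,"ry":0,"rz":0,"gripper":0.5},{"dx":0,"dy":0,"dz":0,"rx":0,"ry":0,"rz":0,"gripper":0.5},{"dx":0,"dy":0,"dz":0,"rx":0,"ry":0,"rz":0,"gripper":0.5}]}}

```text
t: 27.1
eef_pos: [423.5, 384.8, 142.2]
tcp_rot: [-1.572, -0.001, -1.59]
ft_force: [0.0, -0.4, 0.3]
opening: 0.504
```

```bash
python3 look.py w24
```

```text
27.1 [423.5 384.8 142.2] [-1.5716e+00 -8.0000e-04 -1.5898e+00] F [ 0.  -0.4  0.3] op 0.504 qv 0.033
```

View pics/w24.png

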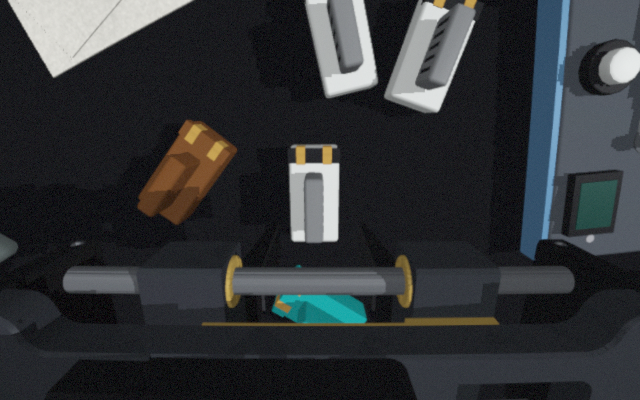

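Request:
{"api": "jog_arm", "payload": {"series": [{"dx":0.001,"dy":0.0025,"dz":-0.03,"rx":0,"ry":0,"rz":0,"gripper":0.5},{"dx":0,"dy":0,"dz":-0.03,"rx":0,"ry":0,"rz":0,"gripper":0.5},{"dx":0,"dy":0,"dz":-0.03,"rx":0,"ry":0,"rz":0,"gripper":0.5},{"dx":0,"dy":0,"dz":0,"rx":0,"ry":0,"rz":0,"gripper":0.5},{"dx":0,"dy":0,"dz":0,"rx":0,"ry":0,"rz":0,"gripper":0},{"dx":0,"dy":0,"dz":0,"rx":0,"ry":0,"rz":0,"gripper":0},{"dx":0,"dy":0,"dz":0,"rx":0,"ry":0,"rz":0,"gripper":0},{"dx":0,"dy":0,"dz":0,"rx":0,"ry":0,"rz":0,"gripper":0},{"dx":0,"dy":0,"dz":0,"rx":0,"ry":0,"rz":0,"gripper":0}]}}

```text
t: 28.05
eef_pos: [424.0, 388.6, 53.0]
tcp_rot: [-1.57, 0.001, -1.588]
ft_force: [-1.5, 0.3, 6.2]
opening: 0.168
```

Request:
{"api": "jog_arm", "payload": {"series": [{"dx":0,"dy":0,"dz":0.03,"rx":0,"ry":0,"rz":0,"gripper":0},{"dx":0,"dy":0,"dz":0.04,"rx":0,"ry":0,"rz":0,"gripper":0},{"dx":0,"dy":0,"dz":0.035,"rx":0,"ry":0,"rz":0,"gripper":0},{"dx":0,"dy":0,"dz":0,"rx":0,"ry":0,"rz":0,"gripper":0}]}}

```text
t: 28.45
eef_pos: [425.0, 389.3, 161.5]
tcp_rot: [-1.565, 0.004, -1.588]
ft_force: [-0.0, 0.1, -3.1]
opening: 0.166
```

Request:
{"api": "jog_arm", "payload": {"series": [{"dx":0.006,"dy":-0.02,"dz":0,"rx":0,"ry":0,"rz":0.5,"gripper":0},{"dx":0.01,"dy":-0.035,"dz":0,"rx":0,"ry":0,"rz":0.5,"gripper":0},{"dx":0.012,"dy":-0.043,"dz":0,"rx":0,"ry":0,"rz":0.5,"gripper":0},{"dx":0.012,"dy":-0.043,"dz":0,"rx":0,"ry":0,"rz":0.5,"gripper":0},{"dx":0.012,"dy":-0.043,"dz":0,"rx":0,"ry":0,"rz":0.5,"gripper":0},{"dx":0.012,"dy":-0.043,"dz":0,"rx":0,"ry":0,"rz":0.5,"gripper":0},{"dx":0.012,"dy":-0.043,"dz":0,"rx":0,"ry":0,"rz":0.5,"gripper":0},{"dx":0.012,"dy":-0.043,"dz":0,"rx":0,"ry":0,"rz":0.5,"gripper":0},{"dx":0.012,"dy":-0.043,"dz":0,"rx":0,"ry":0,"rz":0.5,"gripper":0},{"dx":0.012,"dy":-0.042,"dz":0,"rx":0,"ry":0,"rz":0.5,"gripper":0},{"dx":0.009,"dy":-0.03,"dz":0,"rx":0,"ry":0,"rz":0.5,"gripper":0},{"dx":0.003,"dy":-0.012,"dz":0,"rx":0,"ry":0,"rz":0.1,"gripper":0}]}}

```text
t: 29.65
eef_pos: [547.9, -54.2, 156.1]
tcp_rot: [-1.572, 0.0, -1.493]
ft_force: [0.1, 0.6, -2.8]
opening: 0.168
```

Request:
{"api": "jog_arm", "payload": {"series": [{"dx":0,"dy":0,"dz":0,"rx":0,"ry":0,"rz":0,"gripper":0},{"dx":0,"dy":0,"dz":0,"rx":0,"ry":0,"rz":0,"gripper":0}]}}

```text
t: 29.85
eef_pos: [547.1, -50.9, 156.6]
tcp_rot: [-1.572, 0.001, -1.491]
ft_force: [0.2, -0.3, -3.1]
opening: 0.163
```

```bash
python3 look.py w25
```

```text
29.85 [547.1 -50.9 156.6] [-1.5722e+00  6.0000e-04 -1.4906e+00] F [ 0.2 -0.3 -3.1] op 0.163 qv 0.019
```

View pics/w25.png

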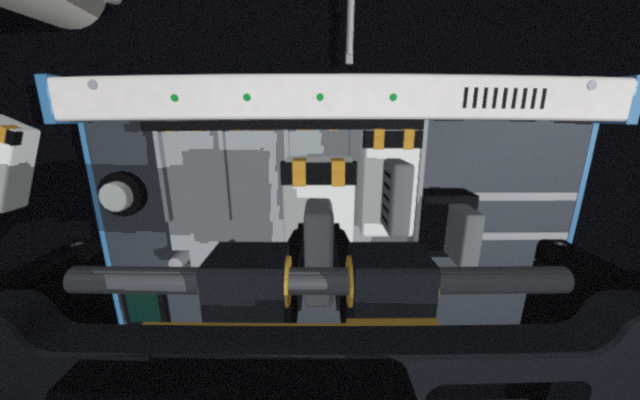

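Request:
{"api": "jog_arm", "payload": {"series": [{"dx":0.001,"dy":-0.002,"dz":-0.02,"rx":0,"ry":0,"rz":0,"gripper":0},{"dx":0,"dy":0,"dz":-0.02,"rx":0,"ry":0,"rz":0,"gripper":0},{"dx":0,"dy":0,"dz":-0.013,"rx":0,"ry":0,"rz":0,"gripper":0},{"dx":0,"dy":0,"dz":0,"rx":0,"ry":0,"rz":0,"gripper":0},{"dx":0,"dy":0,"dz":0,"rx":0,"ry":0,"rz":0,"gripper":0}]}}

```text
t: 30.4
eef_pos: [548.9, -53.1, 104.5]
tcp_rot: [-1.571, -0.0, -1.49]
ft_force: [0.3, -0.4, -2.1]
opening: 0.169
```

```bash
python3 look.py w26; python3 -c "
import cv2
im=cv2.imread('pics/w26.png'); cv2.imwrite('pics/w26c.png',cv2.resize(im[80:230,180:440],None,fx=3,fy=3,interpolation=cv2.INTER_CUBIC))"
```

```text
30.4 [548.9 -53.1 104.5] [-1.5709e+00 -1.0000e-04 -1.4896e+00] F [ 0.3 -0.4 -2.1] op 0.169 qv 0.014
```

View pics/w26c.png

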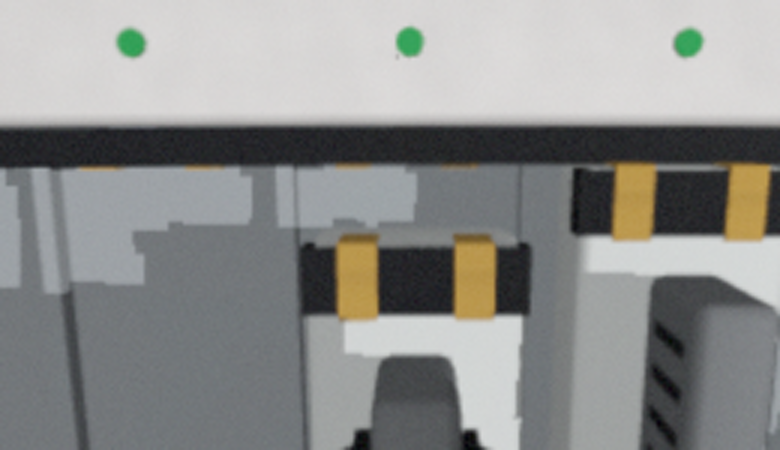

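Request:
{"api": "jog_arm", "payload": {"series": [{"dx":0,"dy":0.001,"dz":-0.005,"rx":0,"ry":0,"rz":0,"gripper":0},{"dx":0,"dy":0,"dz":-0.002,"rx":0,"ry":0,"rz":0,"gripper":0},{"dx":0,"dy":0,"dz":0,"rx":0,"ry":0,"rz":0,"gripper":0}]}}

```text
t: 30.75
eef_pos: [548.7, -52.7, 97.1]
tcp_rot: [-1.571, -0.0, -1.49]
ft_force: [0.6, 0.3, -3.3]
opening: 0.163
```

Request:
{"api": "jog_arm", "payload": {"series": [{"dx":0,"dy":0,"dz":-0.001,"rx":0,"ry":0,"rz":0,"gripper":0},{"dx":0,"dy":0,"dz":0,"rx":0,"ry":0,"rz":0,"gripper":0}]}}

```text
t: 30.95
eef_pos: [548.7, -52.7, 96.2]
tcp_rot: [-1.571, -0.0, -1.49]
ft_force: [0.4, 0.0, -3.5]
opening: 0.169
```

Request:
{"api": "jog_arm", "payload": {"series": [{"dx":0,"dy":0,"dz":-0.001,"rx":0,"ry":0,"rz":0,"gripper":0},{"dx":0,"dy":0,"dz":0,"rx":0,"ry":0,"rz":0,"gripper":0}]}}

```text
t: 31.15
eef_pos: [548.7, -52.7, 95.2]
tcp_rot: [-1.571, -0.0, -1.49]
ft_force: [0.6, -0.5, -2.8]
opening: 0.163
```

Request:
{"api": "jog_arm", "payload": {"series": [{"dx":0,"dy":0,"dz":-0.001,"rx":0,"ry":0,"rz":0,"gripper":0},{"dx":0,"dy":0,"dz":0,"rx":0,"ry":0,"rz":0,"gripper":0}]}}

```text
t: 31.35
eef_pos: [548.7, -52.7, 94.9]
tcp_rot: [-1.57, -0.0, -1.49]
ft_force: [-3.7, 0.4, 6.7]
opening: 0.166
```

Request:
{"api": "jog_arm", "payload": {"series": [{"dx":0.004,"dy":0.0003,"dz":0.001,"rx":0,"ry":0,"rz":0,"gripper":0},{"dx":0.004,"dy":0.0003,"dz":0,"rx":0,"ry":0,"rz":0,"gripper":0},{"dx":0.004,"dy":0.0003,"dz":0,"rx":0,"ry":0,"rz":0,"gripper":0}]}}

```text
t: 31.65
eef_pos: [561.2, -51.8, 95.1]
tcp_rot: [-1.571, -0.0, -1.49]
ft_force: [0.3, 0.0, -3.0]
opening: 0.166
```

Request:
{"api": "jog_arm", "payload": {"series": [{"dx":0.001,"dy":0.0001,"dz":0,"rx":0,"ry":0,"rz":0,"gripper":0}]}}

```text
t: 31.75
eef_pos: [562.3, -51.7, 95.0]
tcp_rot: [-1.571, -0.0, -1.49]
ft_force: [-0.2, -0.4, -3.8]
opening: 0.167
```

Request:
{"api": "jog_arm", "payload": {"series": [{"dx":0.001,"dy":0.0001,"dz":0,"rx":0,"ry":0,"rz":0,"gripper":0}]}}

```text
t: 31.85
eef_pos: [562.8, -51.6, 95.0]
tcp_rot: [-1.571, -0.0, -1.49]
ft_force: [-0.8, 0.2, -3.3]
opening: 0.168
```

Request:
{"api": "jog_arm", "payload": {"series": [{"dx":0.001,"dy":0.0001,"dz":0,"rx":0,"ry":0,"rz":0,"gripper":0}]}}

```text
t: 31.95
eef_pos: [563.7, -51.5, 95.1]
tcp_rot: [-1.571, 0.0, -1.49]
ft_force: [-2.4, -0.6, -2.4]
opening: 0.172
```

Request:
{"api": "jog_arm", "payload": {"series": [{"dx":0.001,"dy":0.0001,"dz":0,"rx":0,"ry":0,"rz":0,"gripper":0}]}}

```text
t: 32.05
eef_pos: [563.9, -51.5, 95.1]
tcp_rot: [-1.573, 0.0, -1.49]
ft_force: [-8.2, -3.5, 5.4]
opening: 0.165
```

Request:
{"api": "jog_arm", "payload": {"series": [{"dx":0.0003,"dy":0,"dz":-0.0003,"rx":0,"ry":0,"rz":0,"gripper":0},{"dx":0,"dy":0,"dz":0,"rx":0,"ry":0,"rz":0,"gripper":0.5},{"dx":0,"dy":0,"dz":0,"rx":0,"ry":0,"rz":0,"gripper":0.5},{"dx":0,"dy":0,"dz":0,"rx":0,"ry":0,"rz":0,"gripper":0.5},{"dx":0,"dy":0,"dz":0.04,"rx":0,"ry":0,"rz":0,"gripper":0.5},{"dx":-0.01,"dy":0,"dz":0.04,"rx":0,"ry":0,"rz":0,"gripper":0.5},{"dx":-0.01,"dy":0.01,"dz":0.04,"rx":0,"ry":0,"rz":0,"gripper":0.5},{"dx":-0.01,"dy":0.02,"dz":0.03,"rx":0,"ry":0,"rz":0,"gripper":0.5},{"dx":0,"dy":0,"dz":0,"rx":0,"ry":0,"rz":0,"gripper":0.5},{"dx":0,"dy":0,"dz":0,"rx":0,"ry":0,"rz":0,"gripper":0.5}]}}

```text
t: 33.05
eef_pos: [535.1, -21.2, 245.3]
tcp_rot: [-1.569, -0.001, -1.49]
ft_force: [-0.1, -0.9, -0.3]
opening: 0.503
```

```bash
python3 look.py w27; python3 -c "
import cv2
im=cv2.imread('pics/w27.png'); cv2.imwrite('pics/w27c.png',cv2.resize(im[0:250,60:460],None,fx=2,fy=2,interpolation=cv2.INTER_CUBIC))"
```

```text
33.05 [535.1 -21.2 245.3] [-1.5693e+00 -5.0000e-04 -1.4896e+00] F [-0.1 -0.9 -0.3] op 0.503 qv 0.037
```

View pics/w27c.png

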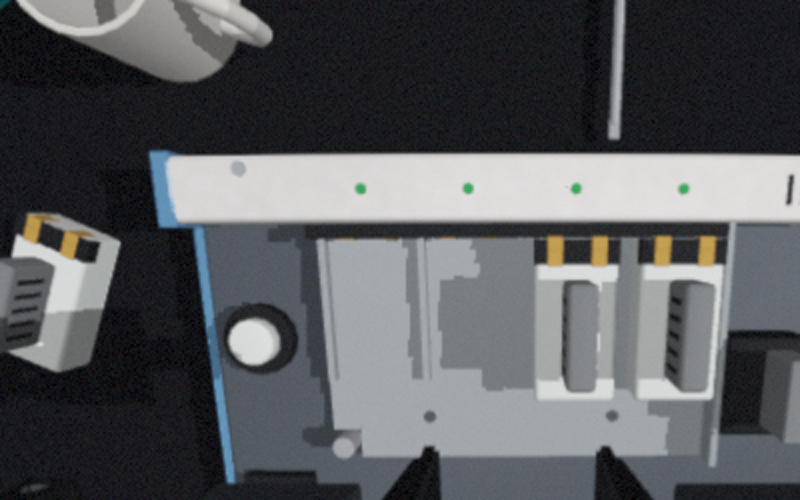

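Request:
{"api": "jog_arm", "payload": {"series": [{"dx":0.001,"dy":0.04,"dz":0,"rx":0,"ry":0,"rz":-2.5,"gripper":0.5},{"dx":0.001,"dy":0.042,"dz":0,"rx":0,"ry":0,"rz":-2.5,"gripper":0.5},{"dx":0.001,"dy":0.042,"dz":-0.01,"rx":0,"ry":0,"rz":-2.5,"gripper":0.5},{"dx":0.001,"dy":0.042,"dz":-0.01,"rx":0,"ry":0,"rz":-2.5,"gripper":0.5},{"dx":0.001,"dy":0.042,"dz":-0.01,"rx":0,"ry":0,"rz":-2.5,"gripper":0.5},{"dx":0.002,"dy":0.042,"dz":-0.015,"rx":0,"ry":0,"rz":-2.5,"gripper":0.5},{"dx":0.002,"dy":0.04,"dz":-0.02,"rx":0,"ry":0,"rz":-2.5,"gripper":0.5},{"dx":0.002,"dy":0.012,"dz":-0.02,"rx":0,"ry":0,"rz":-2.5,"gripper":0.5},{"dx":0,"dy":0,"dz":0,"rx":0,"ry":0,"rz":0,"gripper":0.5},{"dx":0,"dy":0,"dz":0,"rx":0,"ry":0,"rz":0,"gripper":0.5}]}}

```text
t: 34.1
eef_pos: [546.0, 279.9, 158.8]
tcp_rot: [-1.573, -0.002, -1.838]
ft_force: [-0.6, -0.4, -0.0]
opening: 0.499
```

```bash
python3 look.py w28
```

```text
34.1 [546.  279.9 158.8] [-1.5728e+00 -1.7000e-03 -1.8383e+00] F [-0.6 -0.4 -0. ] op 0.499 qv 0.034
```

View pics/w28.png

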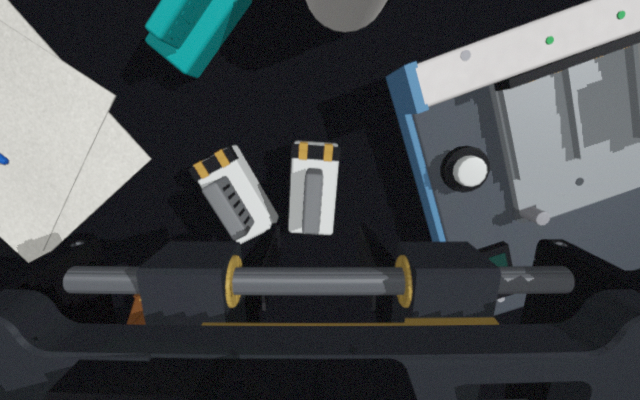

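```bash
cat > edge.py <<'E'
from plate import *
def edges(f,ribs,L,Rr):
    w=lambda p,z:W(f,*p,z,1,0,0)[:2]
    a,b=w(ribs[0],68),w(ribs[1],68)
    print('rib c',((a+b)/2).round(1),'len',np.linalg.norm(a-b).round(1),'yaw',np.arctan2(*(a-b)[::-1]).round(3))
    for e in (L,Rr):
        c,d=w(e[0],32),w(e[1],32); print('edge yaw',np.arctan2(*(c-d)[::-1]).round(3),np.linalg.norm(c-d).round(1))
E
python3 - <<'E'
from edge import *
edges('w28',((314,169),(312,235)),((291,160),(289,232)),((338,160),(332,234)))
import cv2
im=cv2.imread('pics/w28.png'); cv2.imwrite('pics/w28c.png',cv2.resize(im[120:250,240:390],None,fx=5,fy=4,interpolation=cv2.INTER_CUBIC))
E
```

```text
rib c [548.4 283. ] len 60.0 yaw -0.303
edge yaw -0.321 74.2
edge yaw -0.332 76.5
```

View pics/w28c.png

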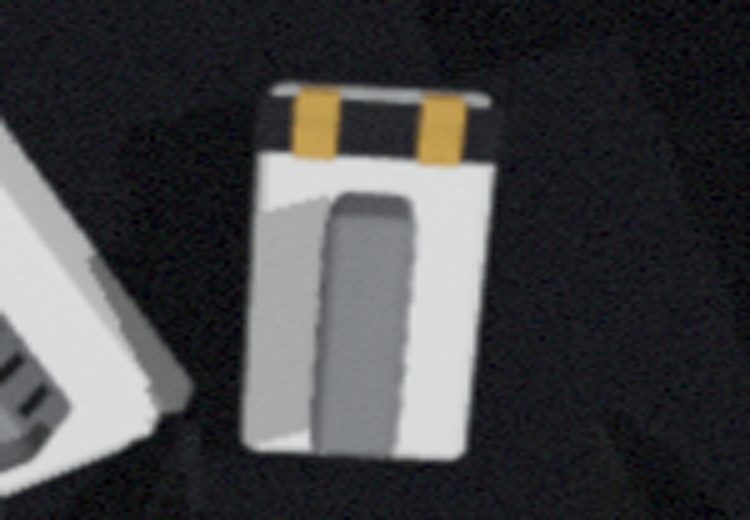

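Request:
{"api": "jog_arm", "payload": {"series": [{"dx":0.001,"dy":0.003,"dz":-0.03,"rx":0,"ry":0,"rz":-2.3,"gripper":0.5},{"dx":0,"dy":0,"dz":-0.03,"rx":0,"ry":0,"rz":0,"gripper":0.5},{"dx":0,"dy":0,"dz":-0.03,"rx":0,"ry":0,"rz":0,"gripper":0.5},{"dx":0,"dy":0,"dz":-0.016,"rx":0,"ry":0,"rz":0,"gripper":0.5},{"dx":0,"dy":0,"dz":0,"rx":0,"ry":0,"rz":0,"gripper":0.5},{"dx":0,"dy":0,"dz":0,"rx":0,"ry":0,"rz":0,"gripper":0.5}]}}

```text
t: 34.75
eef_pos: [547.9, 282.9, 55.1]
tcp_rot: [-1.57, 0.001, -1.88]
ft_force: [0.2, 0.6, 0.1]
opening: 0.498
```

Request:
{"api": "jog_arm", "payload": {"series": [{"dx":0,"dy":0,"dz":0,"rx":0,"ry":0,"rz":0,"gripper":0},{"dx":0,"dy":0,"dz":0,"rx":0,"ry":0,"rz":0,"gripper":0},{"dx":0,"dy":0,"dz":0,"rx":0,"ry":0,"rz":0,"gripper":0},{"dx":0,"dy":0,"dz":0,"rx":0,"ry":0,"rz":0,"gripper":0},{"dx":0,"dy":0,"dz":0,"rx":0,"ry":0,"rz":0,"gripper":0}]}}

```text
t: 35.25
eef_pos: [547.1, 283.7, 54.1]
tcp_rot: [-1.571, 0.0, -1.88]
ft_force: [0.2, 0.4, -2.5]
opening: 0.168
```

Request:
{"api": "jog_arm", "payload": {"series": [{"dx":0,"dy":0,"dz":0.03,"rx":0,"ry":0,"rz":0,"gripper":0},{"dx":0,"dy":0,"dz":0.04,"rx":0,"ry":0,"rz":0,"gripper":0},{"dx":0,"dy":0,"dz":0.035,"rx":0,"ry":0,"rz":0,"gripper":0},{"dx":0,"dy":0,"dz":0,"rx":0,"ry":0,"rz":0,"gripper":0},{"dx":0,"dy":0,"dz":0,"rx":0,"ry":0,"rz":0,"gripper":0}]}}

```text
t: 35.75
eef_pos: [546.8, 283.5, 158.8]
tcp_rot: [-1.571, 0.0, -1.879]
ft_force: [-0.4, 0.1, -2.8]
opening: 0.169
```

Request:
{"api": "jog_arm", "payload": {"series": [{"dx":0,"dy":-0.015,"dz":0,"rx":0,"ry":0,"rz":2,"gripper":0},{"dx":0,"dy":-0.03,"dz":0,"rx":0,"ry":0,"rz":2.5,"gripper":0},{"dx":0,"dy":-0.035,"dz":0,"rx":0,"ry":0,"rz":2.5,"gripper":0},{"dx":0,"dy":-0.035,"dz":0,"rx":0,"ry":0,"rz":2.5,"gripper":0},{"dx":0,"dy":-0.035,"dz":0,"rx":0,"ry":0,"rz":2.5,"gripper":0},{"dx":0,"dy":-0.035,"dz":0,"rx":0,"ry":0,"rz":2.5,"gripper":0},{"dx":0,"dy":-0.035,"dz":0,"rx":0,"ry":0,"rz":2.5,"gripper":0},{"dx":-0.001,"dy":-0.03,"dz":0,"rx":0,"ry":0,"rz":2.5,"gripper":0},{"dx":-0.001,"dy":-0.02,"dz":0,"rx":0,"ry":0,"rz":2,"gripper":0},{"dx":-0.001,"dy":-0.009,"dz":0,"rx":0,"ry":0,"rz":0.8,"gripper":0},{"dx":0,"dy":0,"dz":0,"rx":0,"ry":0,"rz":0,"gripper":0},{"dx":0,"dy":0,"dz":0,"rx":0,"ry":0,"rz":0,"gripper":0}]}}

```text
t: 36.95
eef_pos: [543.6, 4.8, 157.7]
tcp_rot: [-1.573, 0.0, -1.491]
ft_force: [0.2, -0.1, -2.4]
opening: 0.165
```

```bash
python3 look.py w29
```

```text
36.95 [543.6   4.8 157.7] [-1.5730e+00  4.0000e-04 -1.4913e+00] F [ 0.2 -0.1 -2.4] op 0.165 qv 0.016
```

View pics/w29.png

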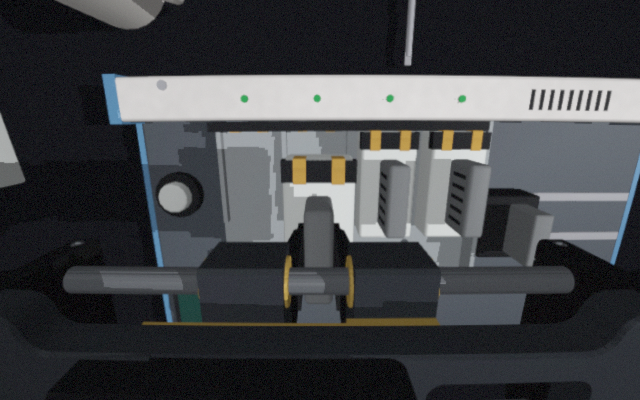

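Request:
{"api": "jog_arm", "payload": {"series": [{"dx":0,"dy":0,"dz":-0.02,"rx":0,"ry":0,"rz":0,"gripper":0},{"dx":0,"dy":0,"dz":-0.02,"rx":0,"ry":0,"rz":0,"gripper":0},{"dx":0,"dy":0,"dz":-0.013,"rx":0,"ry":0,"rz":0,"gripper":0},{"dx":0,"dy":0,"dz":0,"rx":0,"ry":0,"rz":0,"gripper":0},{"dx":0,"dy":0,"dz":0,"rx":0,"ry":0,"rz":0,"gripper":0}]}}

```text
t: 37.5
eef_pos: [544.2, 4.9, 106.0]
tcp_rot: [-1.571, -0.0, -1.49]
ft_force: [0.8, -0.2, -1.8]
opening: 0.161
```

```bash
python3 look.py w30; python3 -c "
import cv2
im=cv2.imread('pics/w30.png'); cv2.imwrite('pics/w30c.png',cv2.resize(im[80:230,180:440],None,fx=3,fy=3,interpolation=cv2.INTER_CUBIC))"
```

```text
37.5 [544.2   4.9 106. ] [-1.571 -0.    -1.49 ] F [ 0.8 -0.2 -1.8] op 0.161 qv 0.015
```

View pics/w30c.png

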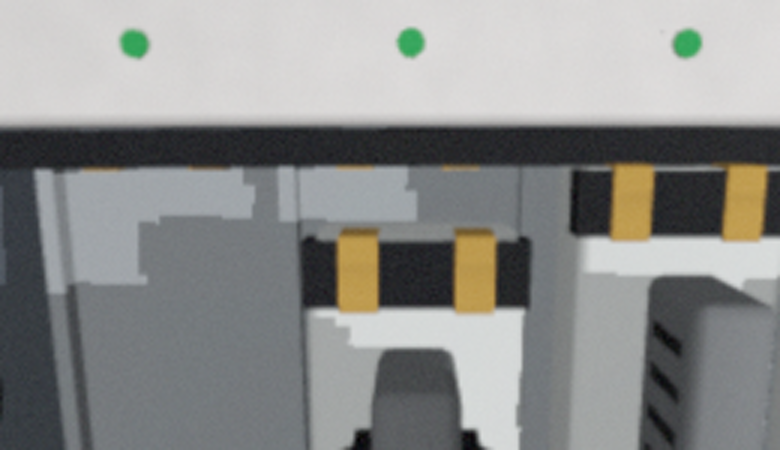

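Request:
{"api": "jog_arm", "payload": {"series": [{"dx":0,"dy":0.001,"dz":-0.005,"rx":0,"ry":0,"rz":0,"gripper":0},{"dx":0,"dy":0,"dz":-0.003,"rx":0,"ry":0,"rz":0,"gripper":0},{"dx":0,"dy":0,"dz":0,"rx":0,"ry":0,"rz":0,"gripper":0}]}}

```text
t: 37.85
eef_pos: [543.9, 5.7, 97.7]
tcp_rot: [-1.571, -0.0, -1.49]
ft_force: [0.0, 1.0, -2.5]
opening: 0.166
```

Request:
{"api": "jog_arm", "payload": {"series": [{"dx":0,"dy":0,"dz":-0.001,"rx":0,"ry":0,"rz":0,"gripper":0},{"dx":0,"dy":0,"dz":0,"rx":0,"ry":0,"rz":0,"gripper":0}]}}

```text
t: 38.05
eef_pos: [544.1, 5.6, 96.9]
tcp_rot: [-1.571, -0.0, -1.49]
ft_force: [-0.0, -0.5, -2.4]
opening: 0.168
```

Request:
{"api": "jog_arm", "payload": {"series": [{"dx":0,"dy":0,"dz":-0.001,"rx":0,"ry":0,"rz":0,"gripper":0},{"dx":0,"dy":0,"dz":0,"rx":0,"ry":0,"rz":0,"gripper":0}]}}

```text
t: 38.25
eef_pos: [544.2, 5.6, 96.0]
tcp_rot: [-1.57, -0.0, -1.49]
ft_force: [-0.4, 0.5, -0.4]
opening: 0.165
```

Request:
{"api": "jog_arm", "payload": {"series": [{"dx":0.004,"dy":0.0003,"dz":0.0003,"rx":0,"ry":0,"rz":0,"gripper":0},{"dx":0.004,"dy":0.0003,"dz":0,"rx":0,"ry":0,"rz":0,"gripper":0},{"dx":0.004,"dy":0.0003,"dz":0,"rx":0,"ry":0,"rz":0,"gripper":0}]}}

```text
t: 38.55
eef_pos: [556.5, 6.5, 96.2]
tcp_rot: [-1.571, -0.0, -1.49]
ft_force: [0.5, 0.2, -3.2]
opening: 0.168
```

Request:
{"api": "jog_arm", "payload": {"series": [{"dx":0.001,"dy":0.0001,"dz":0,"rx":0,"ry":0,"rz":0,"gripper":0}]}}

```text
t: 38.65
eef_pos: [557.4, 6.6, 96.1]
tcp_rot: [-1.571, -0.0, -1.49]
ft_force: [-1.6, -0.8, 0.0]
opening: 0.165
```

Request:
{"api": "jog_arm", "payload": {"series": [{"dx":0.001,"dy":0.0001,"dz":0,"rx":0,"ry":0,"rz":0,"gripper":0}]}}

```text
t: 38.75
eef_pos: [557.5, 6.7, 96.1]
tcp_rot: [-1.572, -0.0, -1.49]
ft_force: [-6.7, -3.0, 2.8]
opening: 0.164
```

Request:
{"api": "jog_arm", "payload": {"series": [{"dx":0.001,"dy":0.0001,"dz":0,"rx":0,"ry":0,"rz":0,"gripper":0}]}}

```text
t: 38.85
eef_pos: [557.6, 6.6, 96.2]
tcp_rot: [-1.574, -0.0, -1.49]
ft_force: [-11.2, -4.1, 7.4]
opening: 0.167
```

Request:
{"api": "jog_arm", "payload": {"series": [{"dx":0.001,"dy":0.0001,"dz":0,"rx":0,"ry":0,"rz":0,"gripper":0}]}}

```text
t: 38.95
eef_pos: [557.8, 6.6, 96.3]
tcp_rot: [-1.576, 0.0, -1.49]
ft_force: [-16.0, -5.9, 13.1]
opening: 0.163
```

Request:
{"api": "jog_arm", "payload": {"series": [{"dx":-0.002,"dy":0,"dz":0,"rx":0,"ry":0,"rz":0,"gripper":0},{"dx":0,"dy":0,"dz":0,"rx":0,"ry":0,"rz":0,"gripper":0.5},{"dx":0,"dy":0,"dz":0,"rx":0,"ry":0,"rz":0,"gripper":0.5},{"dx":0,"dy":0,"dz":0,"rx":0,"ry":0,"rz":0,"gripper":0.5},{"dx":0,"dy":0,"dz":0.04,"rx":0,"ry":0,"rz":0,"gripper":0.5},{"dx":-0.01,"dy":0,"dz":0.04,"rx":0,"ry":0,"rz":0,"gripper":0.5},{"dx":-0.01,"dy":0.005,"dz":0.04,"rx":0,"ry":0,"rz":0,"gripper":0.5},{"dx":-0.01,"dy":0.005,"dz":0.03,"rx":0,"ry":0,"rz":0,"gripper":0.5},{"dx":0,"dy":0,"dz":0,"rx":0,"ry":0,"rz":0,"gripper":0.5},{"dx":0,"dy":0,"dz":0,"rx":0,"ry":0,"rz":0,"gripper":0.5}]}}

```text
t: 39.95
eef_pos: [528.2, 17.0, 246.6]
tcp_rot: [-1.569, -0.0, -1.49]
ft_force: [-0.5, 0.3, -0.4]
opening: 0.504
```

```bash
python3 look.py w31; python3 -c "
import cv2
im=cv2.imread('pics/w31.png'); cv2.imwrite('pics/w31c.png',cv2.resize(im[100:240,200:460],None,fx=3,fy=3,interpolation=cv2.INTER_CUBIC))"
```

```text
39.95 [528.2  17.  246.6] [-1.5693e+00 -4.0000e-04 -1.4901e+00] F [-0.5  0.3 -0.4] op 0.504 qv 0.034
```

View pics/w31c.png

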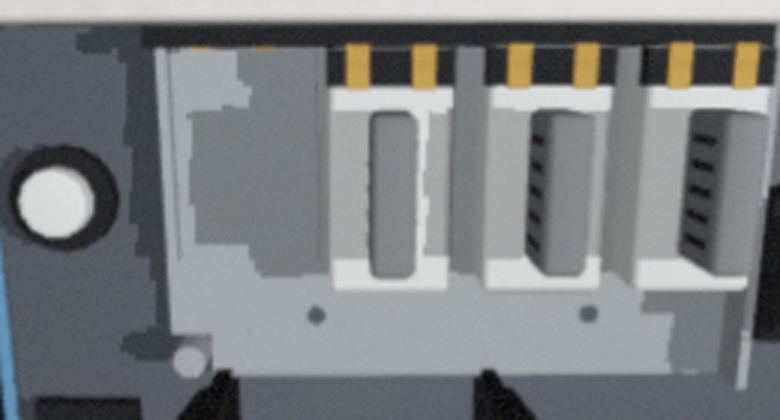

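Request:
{"api": "jog_arm", "payload": {"series": [{"dx":0.004,"dy":0.042,"dz":-0.005,"rx":0,"ry":0,"rz":0.6,"gripper":0.5},{"dx":0.004,"dy":0.042,"dz":-0.005,"rx":0,"ry":0,"rz":0.6,"gripper":0.5},{"dx":0.004,"dy":0.042,"dz":-0.01,"rx":0,"ry":0,"rz":0.6,"gripper":0.5},{"dx":0.004,"dy":0.042,"dz":-0.01,"rx":0,"ry":0,"rz":0.6,"gripper":0.5},{"dx":0.004,"dy":0.042,"dz":-0.01,"rx":0,"ry":0,"rz":0.6,"gripper":0.5},{"dx":0.004,"dy":0.042,"dz":-0.01,"rx":0,"ry":0,"rz":0.6,"gripper":0.5},{"dx":0.004,"dy":0.042,"dz":-0.015,"rx":0,"ry":0,"rz":0.6,"gripper":0.5},{"dx":0.004,"dy":0.035,"dz":-0.02,"rx":0,"ry":0,"rz":0.6,"gripper":0.5},{"dx":0,"dy":0.015,"dz":0,"rx":0,"ry":0,"rz":0,"gripper":0.5},{"dx":0,"dy":0,"dz":0,"rx":0,"ry":0,"rz":0,"gripper":0.5},{"dx":0,"dy":0,"dz":0,"rx":0,"ry":0,"rz":0,"gripper":0.5}]}}

```text
t: 41.1
eef_pos: [560.1, 360.0, 161.0]
tcp_rot: [-1.571, -0.001, -1.407]
ft_force: [0.6, -0.9, 0.5]
opening: 0.499
```

```bash
python3 look.py w32
```

```text
41.1 [560.1 360.  161. ] [-1.5714e+00 -5.0000e-04 -1.4068e+00] F [ 0.6 -0.9  0.5] op 0.499 qv 0.021
```

View pics/w32.png

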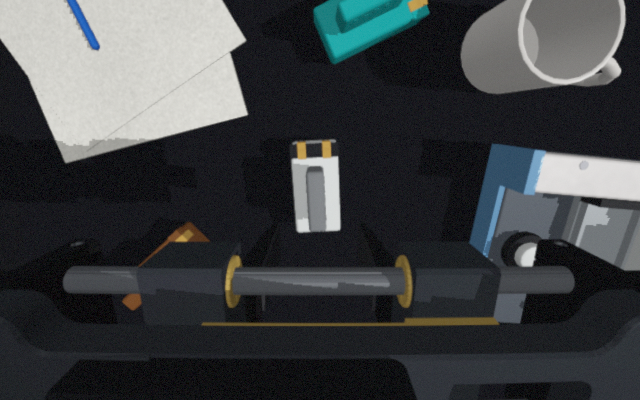

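```bash
python3 - <<'E'
from edge import *
edges('w32',((315,170),(317,231)),((292,160),(297,230)),((338,160),(340,230)))
E
```

```text
rib c [562.  361.5] len 55.7 yaw 0.193
edge yaw 0.211 72.5
edge yaw 0.21 72.5
```

Request:
{"api": "jog_arm", "payload": {"series": [{"dx":0.001,"dy":0.001,"dz":-0.03,"rx":0,"ry":0,"rz":2.3,"gripper":0.5},{"dx":0,"dy":0,"dz":-0.03,"rx":0,"ry":0,"rz":0,"gripper":0.5},{"dx":0,"dy":0,"dz":-0.03,"rx":0,"ry":0,"rz":0,"gripper":0.5},{"dx":0,"dy":0,"dz":-0.017,"rx":0,"ry":0,"rz":0,"gripper":0.5},{"dx":0,"dy":0,"dz":0,"rx":0,"ry":0,"rz":0,"gripper":0.5},{"dx":0,"dy":0,"dz":0,"rx":0,"ry":0,"rz":0,"gripper":0},{"dx":0,"dy":0,"dz":0,"rx":0,"ry":0,"rz":0,"gripper":0},{"dx":0,"dy":0,"dz":0,"rx":0,"ry":0,"rz":0,"gripper":0},{"dx":0,"dy":0,"dz":0,"rx":0,"ry":0,"rz":0,"gripper":0},{"dx":0,"dy":0,"dz":0,"rx":0,"ry":0,"rz":0,"gripper":0}]}}

```text
t: 42.15
eef_pos: [561.2, 362.1, 54.8]
tcp_rot: [-1.57, 0.0, -1.366]
ft_force: [-0.4, 0.9, 3.9]
opening: 0.169
```

Request:
{"api": "jog_arm", "payload": {"series": [{"dx":0,"dy":0,"dz":0.03,"rx":0,"ry":0,"rz":0,"gripper":0},{"dx":0,"dy":0,"dz":0.04,"rx":0,"ry":0,"rz":0,"gripper":0},{"dx":0,"dy":0,"dz":0.035,"rx":0,"ry":0,"rz":0,"gripper":0},{"dx":0,"dy":0,"dz":0,"rx":0,"ry":0,"rz":0,"gripper":0},{"dx":0,"dy":0,"dz":0,"rx":0,"ry":0,"rz":0,"gripper":0}]}}

```text
t: 42.65
eef_pos: [560.7, 361.8, 159.1]
tcp_rot: [-1.571, -0.0, -1.366]
ft_force: [0.5, 0.1, -4.6]
opening: 0.163
```

Request:
{"api": "jog_arm", "payload": {"series": [{"dx":-0.001,"dy":-0.015,"dz":0,"rx":0,"ry":0,"rz":-0.7,"gripper":0},{"dx":-0.002,"dy":-0.03,"dz":0,"rx":0,"ry":0,"rz":-0.8,"gripper":0},{"dx":-0.003,"dy":-0.038,"dz":0,"rx":0,"ry":0,"rz":-0.8,"gripper":0},{"dx":-0.003,"dy":-0.038,"dz":0,"rx":0,"ry":0,"rz":-0.8,"gripper":0},{"dx":-0.003,"dy":-0.038,"dz":0,"rx":0,"ry":0,"rz":-0.8,"gripper":0},{"dx":-0.003,"dy":-0.038,"dz":0,"rx":0,"ry":0,"rz":-0.8,"gripper":0},{"dx":-0.003,"dy":-0.038,"dz":0,"rx":0,"ry":0,"rz":-0.8,"gripper":0},{"dx":-0.002,"dy":-0.03,"dz":0,"rx":0,"ry":0,"rz":-0.8,"gripper":0},{"dx":-0.002,"dy":-0.022,"dz":0,"rx":0,"ry":0,"rz":-0.8,"gripper":0},{"dx":-0.001,"dy":-0.012,"dz":0,"rx":0,"ry":0,"rz":0,"gripper":0},{"dx":0,"dy":0,"dz":0,"rx":0,"ry":0,"rz":0,"gripper":0},{"dx":0,"dy":0,"dz":0,"rx":0,"ry":0,"rz":0,"gripper":0}]}}

```text
t: 43.85
eef_pos: [537.8, 63.2, 158.6]
tcp_rot: [-1.572, 0.0, -1.491]
ft_force: [0.1, 0.3, -4.2]
opening: 0.167
```

```bash
python3 look.py w33
```

```text
43.85 [537.8  63.2 158.6] [-1.5718e+00  2.0000e-04 -1.4906e+00] F [ 0.1  0.3 -4.2] op 0.167 qv 0.021
```

View pics/w33.png

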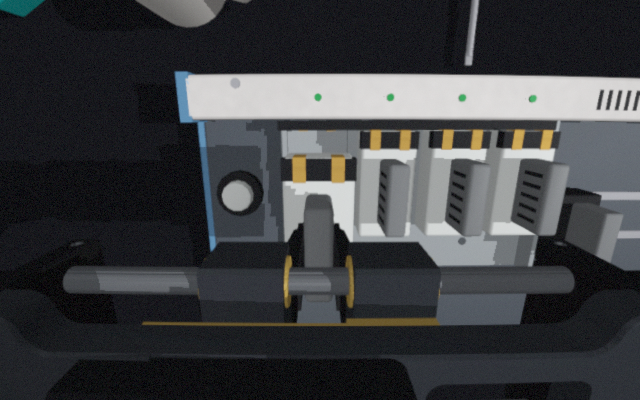

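Request:
{"api": "jog_arm", "payload": {"series": [{"dx":0,"dy":0.0005,"dz":-0.02,"rx":0,"ry":0,"rz":0,"gripper":0},{"dx":0,"dy":0,"dz":-0.02,"rx":0,"ry":0,"rz":0,"gripper":0},{"dx":0,"dy":0,"dz":-0.014,"rx":0,"ry":0,"rz":0,"gripper":0},{"dx":0,"dy":0,"dz":0,"rx":0,"ry":0,"rz":0,"gripper":0},{"dx":0,"dy":0,"dz":0,"rx":0,"ry":0,"rz":0,"gripper":0}]}}

```text
t: 44.4
eef_pos: [538.2, 64.1, 105.4]
tcp_rot: [-1.571, -0.0, -1.489]
ft_force: [-0.3, -0.0, -3.9]
opening: 0.169
```

```bash
python3 look.py w34; python3 -c "
import cv2
im=cv2.imread('pics/w34.png'); cv2.imwrite('pics/w34c.png',cv2.resize(im[80:230,180:440],None,fx=3,fy=3,interpolation=cv2.INTER_CUBIC))"
```

```text
44.4 [538.2  64.1 105.4] [-1.571  -0.     -1.4893] F [-0.3 -0.  -3.9] op 0.169 qv 0.018
```

View pics/w34c.png

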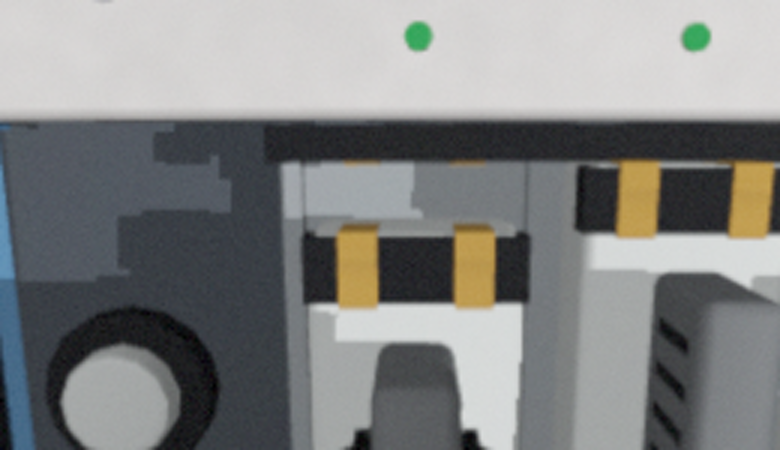

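Request:
{"api": "jog_arm", "payload": {"series": [{"dx":0,"dy":0,"dz":-0.005,"rx":0,"ry":0,"rz":0,"gripper":0},{"dx":0,"dy":0,"dz":-0.002,"rx":0,"ry":0,"rz":0,"gripper":0},{"dx":0,"dy":0,"dz":0,"rx":0,"ry":0,"rz":0,"gripper":0}]}}

```text
t: 44.75
eef_pos: [538.0, 63.4, 98.2]
tcp_rot: [-1.571, -0.0, -1.49]
ft_force: [-0.2, -0.4, -3.8]
opening: 0.168
```

Request:
{"api": "jog_arm", "payload": {"series": [{"dx":0,"dy":0,"dz":-0.001,"rx":0,"ry":0,"rz":0,"gripper":0},{"dx":0,"dy":0,"dz":0,"rx":0,"ry":0,"rz":0,"gripper":0}]}}

```text
t: 44.95
eef_pos: [538.1, 63.4, 97.2]
tcp_rot: [-1.571, -0.0, -1.49]
ft_force: [0.4, 0.4, -3.5]
opening: 0.167
```

Request:
{"api": "jog_arm", "payload": {"series": [{"dx":0,"dy":0,"dz":-0.001,"rx":0,"ry":0,"rz":0,"gripper":0},{"dx":0,"dy":0,"dz":0,"rx":0,"ry":0,"rz":0,"gripper":0}]}}

```text
t: 45.15
eef_pos: [538.2, 63.5, 96.7]
tcp_rot: [-1.57, -0.0, -1.49]
ft_force: [-1.8, -0.1, 3.8]
opening: 0.17
```

Request:
{"api": "jog_arm", "payload": {"series": [{"dx":0.004,"dy":0.0003,"dz":0.0007,"rx":0,"ry":0,"rz":0,"gripper":0},{"dx":0.004,"dy":0.0003,"dz":0,"rx":0,"ry":0,"rz":0,"gripper":0},{"dx":0.003,"dy":0.0003,"dz":0,"rx":0,"ry":0,"rz":0,"gripper":0}]}}

```text
t: 45.45
eef_pos: [549.6, 64.3, 96.8]
tcp_rot: [-1.571, -0.0, -1.49]
ft_force: [-0.4, -0.2, -1.2]
opening: 0.166
```

Request:
{"api": "jog_arm", "payload": {"series": [{"dx":0.001,"dy":0.0001,"dz":0,"rx":0,"ry":0,"rz":0,"gripper":0},{"dx":0.001,"dy":0.0001,"dz":0,"rx":0,"ry":0,"rz":0,"gripper":0}]}}

```text
t: 45.65
eef_pos: [551.1, 64.5, 96.8]
tcp_rot: [-1.571, -0.0, -1.49]
ft_force: [-0.9, -0.2, -2.4]
opening: 0.17
```

Request:
{"api": "jog_arm", "payload": {"series": [{"dx":0.001,"dy":0.0001,"dz":0,"rx":0,"ry":0,"rz":0,"gripper":0}]}}

```text
t: 45.75
eef_pos: [551.7, 64.6, 96.8]
tcp_rot: [-1.572, -0.0, -1.49]
ft_force: [-5.3, -2.0, 1.7]
opening: 0.162
```

Request:
{"api": "jog_arm", "payload": {"series": [{"dx":0.001,"dy":0.0001,"dz":0,"rx":0,"ry":0,"rz":0,"gripper":0}]}}

```text
t: 45.85
eef_pos: [551.9, 64.6, 96.9]
tcp_rot: [-1.574, -0.0, -1.49]
ft_force: [-10.4, -2.1, 6.3]
opening: 0.165
```

Home. Release and lift to inspect.

Request:
{"api": "jog_arm", "payload": {"series": [{"dx":-0.001,"dy":0,"dz":0,"rx":0,"ry":0,"rz":0,"gripper":0},{"dx":0,"dy":0,"dz":0,"rx":0,"ry":0,"rz":0,"gripper":0.5},{"dx":0,"dy":0,"dz":0,"rx":0,"ry":0,"rz":0,"gripper":0.5},{"dx":0,"dy":0,"dz":0,"rx":0,"ry":0,"rz":0,"gripper":0.5},{"dx":0,"dy":0,"dz":0.04,"rx":0,"ry":0,"rz":0,"gripper":0.5},{"dx":-0.01,"dy":0,"dz":0.04,"rx":0,"ry":0,"rz":0,"gripper":0.5},{"dx":-0.01,"dy":-0.03,"dz":0.04,"rx":0,"ry":0,"rz":0,"gripper":0.3},{"dx":-0.01,"dy":-0.03,"dz":0.03,"rx":0,"ry":0,"rz":0,"gripper":0},{"dx":0,"dy":-0.03,"dz":0,"rx":0,"ry":0,"rz":0,"gripper":0},{"dx":0,"dy":0,"dz":0,"rx":0,"ry":0,"rz":0,"gripper":0},{"dx":0,"dy":0,"dz":0,"rx":0,"ry":0,"rz":0,"gripper":0}]}}

```text
t: 46.95
eef_pos: [522.2, -25.0, 246.2]
tcp_rot: [-1.57, 0.0, -1.492]
ft_force: [-0.0, -0.3, -0.3]
opening: 0.139
```

```bash
python3 look.py w35; python3 -c "
import cv2
im=cv2.imread('pics/w35.png'); cv2.imwrite('pics/w35c.png',cv2.resize(im[60:240,170:440],None,fx=2.9,fy=2.9,interpolation=cv2.INTER_CUBIC))"
```

```text
46.95 [522.2 -25.  246.2] [-1.5705  0.     -1.4918] F [-0.  -0.3 -0.3] op 0.139 qv 0.026
```

View pics/w35c.png

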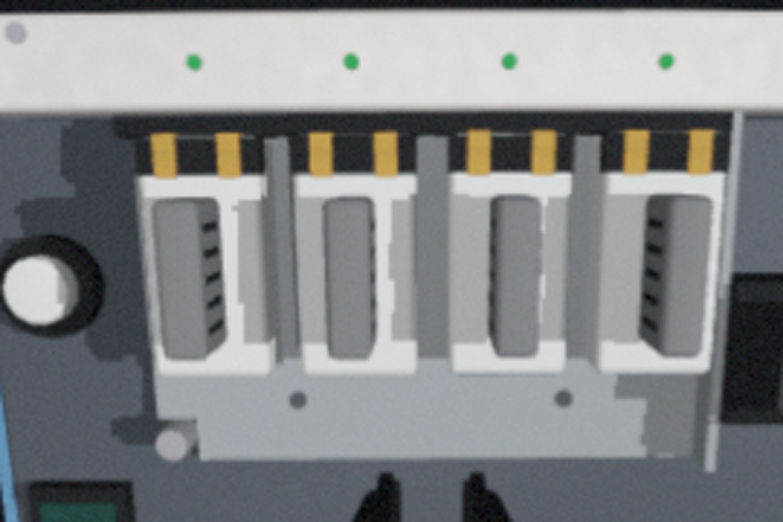

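```bash
python3 - <<'E'
from plate import *
w=lambda p,z:W('w35',p[0],p[1],z,2.9,170,60)[:2]
pin=w((172,443),60); R=RR(.0805)
print('pin',pin,'exp',O+R@[-27,157.5])
for n,p,z,q in (('nearL',(200,459),42,(-12,-7)),('leftB',(156,418),42,(7,10)),('nearR',(711,470),62,(-12,-230)),('farR',(738,112),62,(133,-230))):
    print(n,(R.T@(w(p,z)-pin)).round(1),q)
a=w((200,459),42);b=w((640,458),42);d=a-b;print('front yaw',np.arctan2(-d[0],d[1]))
a=w((20,112),68);b=w((760,107),68);d=a-b;print('fence yaw',np.arctan2(-d[0],d[1]))
a=w((145,178),74);b=w((712,174),74);d=a-b;print('packs band yaw',np.arctan2(-d[0],d[1]))
print('start',w((40,290),45))
E
```

```text
pin [475.6  79.8] exp [473.72237528  80.31880255]
nearL [-13.3  -6.2] (-12, -7)
leftB [ 5.8 11.9] (7, 10)
nearR [ -11.8 -227.5] (-12, -230)
farR [ 132.2 -226.3] (133, -230)
front yaw 0.08123405047543528
fence yaw 0.08344085734763977
packs band yaw 0.08463148530501285
start [533.7 140. ]
```

```bash
python3 - <<'E'
from m import *
import pickle
A=np.zeros((3,3));b=np.zeros(3)
for f,u,v in (('w2',70+105/2,201/2),('w14',60+45/2,252/2),('w35',170+40/2.9,60+290/2.9),('w33',238,195),('w27',60+253/2,341/2)):
    o,d=ray(cam('wrist',pickle.load(open(f+'.pkl','rb'))),u,v); d/=np.linalg.norm(d); M=np.eye(3)-np.outer(d,d);A+=M;b+=M@o
X=np.linalg.solve(A,b);print(X)
E
```

```text
[534.89168106 138.00349275  49.64548803]
```

Request:
{"api": "jog_arm", "payload": {"series": [{"dx":0.001,"dy":0.015,"dz":0,"rx":0,"ry":0,"rz":8,"gripper":0},{"dx":0.001,"dy":0.015,"dz":0,"rx":0,"ry":0,"rz":8,"gripper":0},{"dx":0.001,"dy":0.015,"dz":0,"rx":0,"ry":0,"rz":8,"gripper":0},{"dx":0.001,"dy":0.015,"dz":0,"rx":0,"ry":0,"rz":8,"gripper":0},{"dx":0.001,"dy":0.015,"dz":0,"rx":0,"ry":0,"rz":8,"gripper":0},{"dx":0.001,"dy":0.015,"dz":0,"rx":0,"ry":0,"rz":8,"gripper":0},{"dx":0.001,"dy":0.015,"dz":0,"rx":0,"ry":0,"rz":8,"gripper":0},{"dx":0.001,"dy":0.015,"dz":0,"rx":0,"ry":0,"rz":8,"gripper":0},{"dx":0.001,"dy":0.015,"dz":0,"rx":0,"ry":0,"rz":8,"gripper":0},{"dx":0.002,"dy":0.015,"dz":0,"rx":0,"ry":0,"rz":8,"gripper":0},{"dx":0.002,"dy":0.014,"dz":0,"rx":0,"ry":0,"rz":8,"gripper":0},{"dx":0,"dy":0,"dz":0,"rx":0,"ry":0,"rz":0,"gripper":0}]}}

```text
t: 48.2
eef_pos: [535.0, 141.4, 245.6]
tcp_rot: [-1.571, 0.001, 0.05]
ft_force: [0.5, -0.8, -0.3]
opening: 0.002
```

Request:
{"api": "jog_arm", "payload": {"series": [{"dx":0,"dy":0,"dz":0,"rx":0,"ry":0,"rz":0,"gripper":0},{"dx":0,"dy":0,"dz":0,"rx":0,"ry":0,"rz":0,"gripper":0}]}}

```text
t: 48.4
eef_pos: [535.1, 139.1, 245.9]
tcp_rot: [-1.571, 0.0, 0.043]
ft_force: [0.1, -0.9, 0.4]
opening: 0.002
```

```bash
python3 look.py w36; python3 look.py t36 top
```

```text
48.4 [535.1 139.1 245.9] [-1.5709e+00  4.0000e-04  4.2600e-02] F [ 0.1 -0.9  0.4] op 0.002 qv 0.014
48.45 [535.1 139.  246. ] [-1.5709e+00  2.0000e-04  4.2900e-02] F [0.1 0.1 0.2] op 0.003 qv 0.011
```

View pics/w36.png

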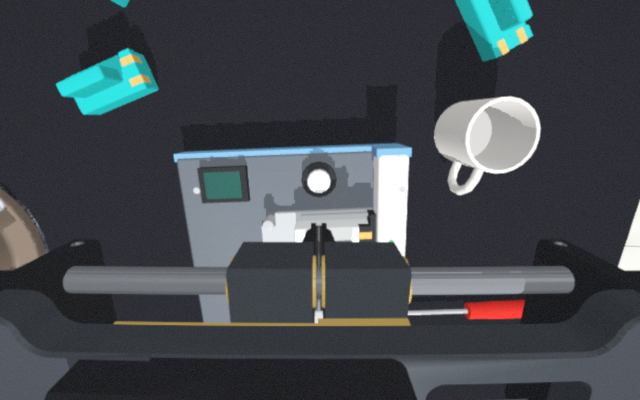

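View pics/t36.png

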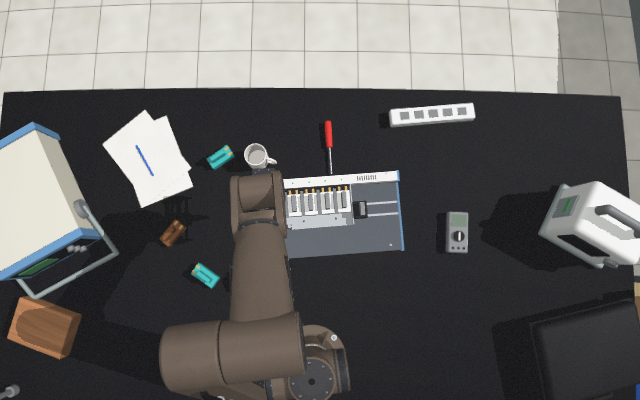

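```bash
python3 - <<'E'
from m import *
print(W('w36',319,181,45,1,0,0),W('w36',319,181,50,1,0,0))
E
```

```text
[535.7 136.7  45. ] [535.7 137.7  50. ]
```

Request:
{"api": "jog_arm", "payload": {"series": [{"dx":0,"dy":0,"dz":-0.04,"rx":0,"ry":0,"rz":0,"gripper":0},{"dx":0,"dy":0,"dz":-0.04,"rx":0,"ry":0,"rz":0,"gripper":0},{"dx":0,"dy":0,"dz":-0.04,"rx":0,"ry":0,"rz":0,"gripper":0},{"dx":0,"dy":0,"dz":-0.03,"rx":0,"ry":0,"rz":0,"gripper":0},{"dx":0,"dy":0,"dz":-0.02,"rx":0,"ry":0,"rz":0,"gripper":0},{"dx":0,"dy":0,"dz":0,"rx":0,"ry":0,"rz":0,"gripper":0},{"dx":0,"dy":0,"dz":0,"rx":0,"ry":0,"rz":0,"gripper":0}]}}

```text
t: 49.2
eef_pos: [535.5, 139.0, 76.6]
tcp_rot: [-1.571, -0.0, 0.044]
ft_force: [0.0, -0.1, -0.2]
opening: 0.003
```

Now at tips z≈65. Down in steps, watching the force.

Request:
{"api": "jog_arm", "payload": {"series": [{"dx":0,"dy":0,"dz":-0.012,"rx":0,"ry":0,"rz":0,"gripper":0},{"dx":0,"dy":0,"dz":0,"rx":0,"ry":0,"rz":0,"gripper":0}]}}

```text
t: 49.4
eef_pos: [535.8, 139.2, 64.2]
tcp_rot: [-1.571, -0.002, 0.045]
ft_force: [1.8, 0.2, 3.3]
opening: 0.003
```

Request:
{"api": "jog_arm", "payload": {"series": [{"dx":0,"dy":0,"dz":-0.003,"rx":0,"ry":0,"rz":0,"gripper":0},{"dx":0,"dy":0,"dz":0,"rx":0,"ry":0,"rz":0,"gripper":0}]}}

```text
t: 49.6
eef_pos: [535.8, 139.3, 61.6]
tcp_rot: [-1.571, -0.002, 0.045]
ft_force: [2.5, -1.4, 4.8]
opening: 0.005
```

Request:
{"api": "jog_arm", "payload": {"series": [{"dx":0,"dy":0,"dz":-0.003,"rx":0,"ry":0,"rz":0,"gripper":0},{"dx":0,"dy":0,"dz":0,"rx":0,"ry":0,"rz":0,"gripper":0}]}}

```text
t: 49.8
eef_pos: [535.9, 139.3, 60.8]
tcp_rot: [-1.571, -0.003, 0.046]
ft_force: [-5.6, -3.0, 31.4]
opening: 0.003
```

Request:
{"api": "jog_arm", "payload": {"series": [{"dx":0,"dy":0,"dz":-0.002,"rx":0,"ry":0,"rz":0,"gripper":0},{"dx":0,"dy":0,"dz":0,"rx":0,"ry":0,"rz":0,"gripper":0}]}}

```text
t: 50.0
eef_pos: [536.0, 139.3, 60.4]
tcp_rot: [-1.571, -0.004, 0.046]
ft_force: [-11.3, -4.6, 52.3]
opening: 0.001
```

Request:
{"api": "jog_arm", "payload": {"series": [{"dx":0,"dy":0,"dz":0.005,"rx":0,"ry":0,"rz":0,"gripper":0},{"dx":0,"dy":0,"dz":0.03,"rx":0,"ry":0,"rz":0,"gripper":0},{"dx":0,"dy":0,"dz":0.04,"rx":0,"ry":0,"rz":0,"gripper":0},{"dx":-0.01,"dy":0,"dz":0.04,"rx":0,"ry":0,"rz":0,"gripper":0},{"dx":-0.02,"dy":-0.02,"dz":0.04,"rx":0,"ry":0,"rz":-8,"gripper":0},{"dx":-0.02,"dy":-0.03,"dz":0.04,"rx":0,"ry":0,"rz":-8,"gripper":0},{"dx":-0.01,"dy":-0.03,"dz":0.02,"rx":0,"ry":0,"rz":-8,"gripper":0},{"dx":0,"dy":-0.03,"dz":0,"rx":0,"ry":0,"rz":-8,"gripper":0},{"dx":0,"dy":-0.03,"dz":0,"rx":0,"ry":0,"rz":-8,"gripper":0},{"dx":0,"dy":-0.02,"dz":0,"rx":0,"ry":0,"rz":-8,"gripper":0},{"dx":0,"dy":0,"dz":0,"rx":0,"ry":0,"rz":-8,"gripper":0},{"dx":0,"dy":0,"dz":0,"rx":0,"ry":0,"rz":-8,"gripper":0}]}}

```text
t: 51.2
eef_pos: [476.2, -19.1, 268.2]
tcp_rot: [-1.571, 0.001, -1.079]
ft_force: [-0.3, -0.2, 0.0]
opening: 0.003
```

Request:
{"api": "jog_arm", "payload": {"series": [{"dx":0,"dy":0,"dz":0,"rx":0,"ry":0,"rz":-8,"gripper":0},{"dx":0,"dy":0,"dz":0,"rx":0,"ry":0,"rz":-8,"gripper":0},{"dx":0,"dy":0,"dz":0,"rx":0,"ry":0,"rz":-8,"gripper":0},{"dx":0,"dy":0,"dz":0,"rx":0,"ry":0,"rz":0,"gripper":0},{"dx":0,"dy":0,"dz":0,"rx":0,"ry":0,"rz":0,"gripper":0}]}}

```text
t: 51.7
eef_pos: [476.4, -18.5, 268.2]
tcp_rot: [-1.571, 0.0, -1.486]
ft_force: [-0.1, -0.1, 0.1]
opening: 0.005
```

```bash
python3 look.py w37; python3 look.py s37 side; python3 -c "
import cv2
im=cv2.imread('pics/w37.png'); cv2.imwrite('pics/w37c.png',cv2.resize(im[0:250,120:520],None,fx=2,fy=2,interpolation=cv2.INTER_CUBIC))"
```

```text
51.7 [476.4 -18.5 268.2] [-1.5712e+00  1.0000e-04 -1.4863e+00] F [-0.1 -0.1  0.1] op 0.005 qv 0.004
51.75 [476.5 -18.5 268.2] [-1.5712e+00  1.0000e-04 -1.4865e+00] F [ 0.4 -0.2  0.1] op 0.009 qv 0.012
```

View pics/w37c.png

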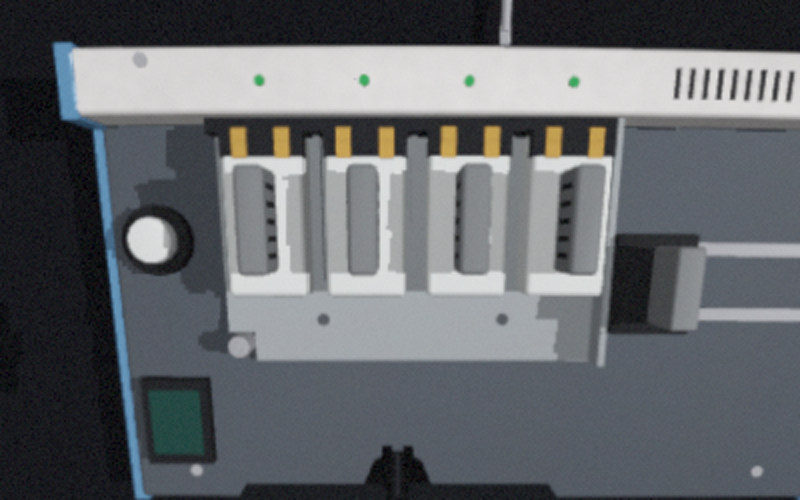

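View pics/s37.png

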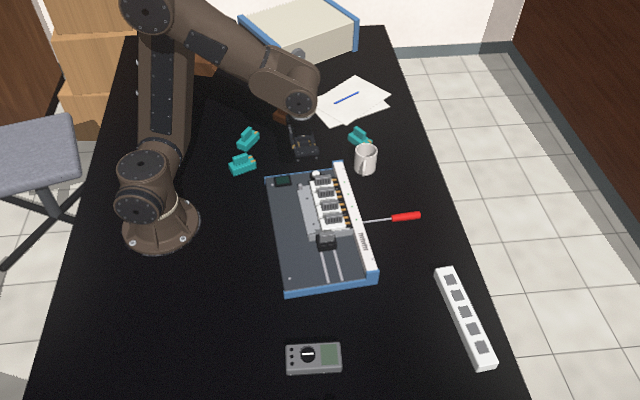

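```bash
python3 - <<'E'
from plate import *
import cv2
im=cv2.imread('pics/w37.png'); cv2.imwrite('pics/w37d.png',cv2.resize(im[105:185,400:480],None,fx=7,fy=7,interpolation=cv2.INTER_CUBIC))
R=RR(.0805);w=lambda p,z:(R.T@(W('w37',*p,z,2,120,0)[:2]-np.array([475,80]))).round(1)
print(w((614,240),62),w((616,240),66))
E
```

```text
[  65.2 -228.5] [  65.4 -228.3]
```

View pics/w37d.png

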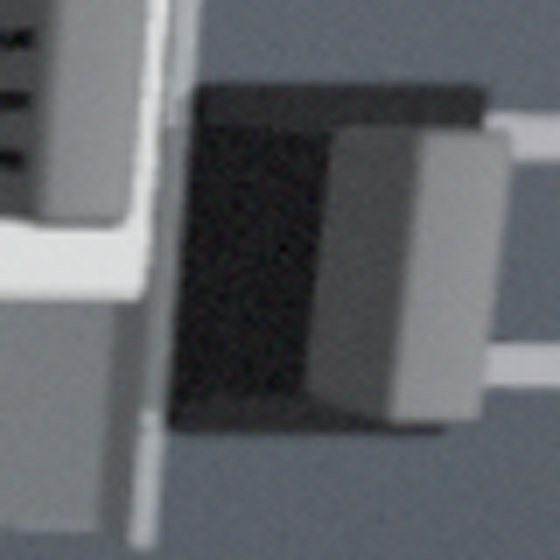

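Head bears on the flange, all packs are home, everything else is in place. Handing in.

```bash
python3 -c "
from cell import env
print(env.job_done())"
```

```text
the job is handed in; nothing more can be done
None
```

I did all the steps in the order asked and handed the job in at about 52 s of the 210 s allowed. No verdict is reported.

- **Plate and head:** I swung the plate round on the pin until it stopped against the fence. Then I slid the contact head in by its rib until it bore on the flange, with about 11 N at contact.
- **Packs and start button:** Four white packs were on the bench. I put each in its own bay, flat, and pushed it against the contact bar until the force rose to 8–16 N. Last, I pressed the start button down to its stop.

**Last checks** (pictures from the wrist camera and side view):
- The plate's front edge lies at 0.081 rad and the fence at 0.083 rad.
- The notch is on the pin to about 2 mm, which is the accuracy of the camera calibration.
- All four contact ends line up along the bar.
- I saw no gap between the head and the flange.
- The meter, screwdriver, mug and the look-alike packs looked undisturbed.

**What did not go smoothly:**
- **Plate push:** My first push jammed briefly at about 33 N because the finger was sliding the wrong way along the flange. I backed off, checked that the notch was still at the pin, and pushed again with about 3–4 N, rising to 15 N at the stop.
- **Button press:** The press peaked at about 52 N through the fingertips. That is above the 40 N limit set for the arm and gripper body, but the contact was at the fingertips and the wrist stayed well under its 120 N limit.
- **Measurement:** Lengths measured on the plate in the wrist images came out 1–4% short, so I relied on the contact forces for the final fits.

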